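# Clear the glazing table

## Robot

A 7-joint arm with a two-finger parallel gripper is mounted at the origin on the work surface. World frame = base frame: x ahead of the robot, y to its left, z up, the work surface at z = 0. Lengths are in m, angles in rad, forces in N, time in s.
With the tool pointing down it reaches from about 0.4 to 0.85 m from the base axis. Payload 10.4 kg.
Tool frame: the origin (TCP) lies between the finger pads; the fingertips stand 17 mm ahead of it and the grasp point (between the pads) lies 2 mm behind it; z points along the fingers, y is the direction in which the jaws open and shut (so a half turn about z gives the same grasp; the last joint's range is limited). The gripper opens to 85 mm and grips with 20 to 120 N. Pads are 22 mm wide; open, the fingers measure 114 mm over their backs; the gripper's body (76 mm by 85 mm) begins 54 mm behind the grasp point. The pads swing forward as they close: fully open they stand 13 mm farther back than shut.
Start: joints at [-1.226, 0.332, -0.065, 1.46, 0.022, 1.35, -0.088], TCP at [0.225, 0.583, 0.248] pointing down, gripper open.
Joint ranges: [-2.6, 2.6], [-0.5, 2.12], [-1.47, 1.34], [0.16, 2.42], [-1.27, 4.41], [0.06, 2.06], [-2.6, 2.6]. Speed limits (rad/s): [2.22, 2.22, 2.79, 2.79, 3.14, 3.14, 3.14].

## Interface

Orientations are given as a unit quaternion [x, y, z, w].
In Python, from workcell import manip gives the robot as it stands.
- The arm moves only by the tool jog_arm, never from a script. Its argument "steps" is one flat list of numbers, 5 for each row, row after row: the finger opening in m, from 0 to 0.0854, then the shift along the tool's x, y, z in m, then the turn about the tool's z in rad. In form: [gripper, x, y, z, twist, gripper, x, y, z, twist, ...]. A call has exactly 10 rows; each row is the pose to reach, as a shift and turn from the pose commanded when the call began, along the tool's axes at that moment; what a row does not reach only later rows make up. A row lasts 1/10 s, in which the tool goes at most 50 mm and 8.59 degrees, less where a joint would pass 70% of its speed; a pose out of reach is approached as far as the arm can. A call with a gripper value outside its range is refused whole. The fingers move at their own pace and stop on an object; "grip_force" is the grip in N (left out, the last holds). Time passes only in rows, so rows that repeat a pose let the fingers close, or fill a call up. It gives the time, the measured TCP pose, the force and the opening at its end, in the units of the state.
- manip.get_obs(): the state, without advancing time (a new reading comes with each control period).
- manip.camera(name): name is "scene" or "top" or "wrist"; returns (picture, depth): 384x512x3 uint8, red, green, blue; 384x512 float32, m along the optical axis (not along the pixel's ray), 0 where there is no reading.
- manip.calibration(name): a dict with "mtx" (3x3 intrinsics, pixels), "k1" (the pictures are not rectified: a ray, as slopes to the right and down, at radius r is drawn at 1 + k1 r^2 times it, then the intrinsics apply), "world_to_cam" (4x4, takes a point from world to camera coordinates). Camera axes: x right, y down, z forward; pixel columns grow to the right and rows downward; lengths in m; the calibration is good to about 2 mm. A picture is of the moment at which its call begins: read the wrist's pose just before it. calibration takes no time and is no camera call; for the wrist camera it gives the pose at the moment of the call.
- manip.hand_in(): hands the job in, once; it reports no verdict.
The state is a dict: "clock": time; "joint_pos": joint angles; "joint_velocities": joint speeds; "tau": joint torques, N m; "position": TCP position; "ee_rot": TCP orientation; "ft_force": force on the tool from outside, world axes, zero at the start; "torque": the same for the moment, N m; "grip_width": opening from 0.0 (shut) to 1.0 (fully open).
Only numpy, scipy, OpenCV 4.12 (cv2) and the standard library are available. Lean on these libraries where they do the work, as an engineer would, in place of code of your own. Each camera call takes 0.05 s, during which the arm holds its last target.

## Task

Clear up after glazing: hang the pail that is standing on the low ware shelf by its handle over both prongs of the hook stand, and put every glaze jar and tub on the shelf, upright, in two straight neat rows - all the tall jars on the back line, all the low tubs on the front line, standing side by side in one unbroken run with no more than about 2 cm between neighbours. Set them down gently and leave the mug, bowl, cup, brush and kiln stilt as they are.

Things in the scene. Friction and masses are not known exactly. Their poses are not given: they have to be found in the camera images.
- shelf: low fixed ware shelf: plywood board 240 mm deep (its x) by 380 mm long (its y), flat top 60 mm above the table. Origin on the table under the board's centre; x points away from the robot to the back, y along the board to the left. Two dark lines inlaid flush along y: the back one at x = +50 mm, the front one at x = -50 mm
- stand: fixed steel hook stand: base plate 120 x 120 x 12 mm, post 200 mm high at the origin (foot of post, z up), two parallel prongs 8 mm thick, 64 mm apart (y = +-32 mm), reaching from the post top along -x (towards the robot). Each dips to a low stretch 58 to 78 mm out (top 189 mm above table), then turns up to a tip 94 mm out, 209 mm high. Open between the prongs: fingers fit there
- hook_seat (a point): point midway between the two prongs where the middle of the pail's handle bar lies when hung: 68 mm out from the post along the stand's -x, 193 mm above the table; axes parallel to the stand's
- pail: small lidded white plastic pail, 76 mm wide at the foot, 94 at the grey lid, lid top 88 mm high; over it a rigid fixed steel wire handle, 112 mm wide along the pail's y, with a level top bar 92 mm long along y, 8 mm thick. About 0.3 kg. Origin at the centre of its underside, z up. Starts on the ware shelf, in the way of the rows
- pail_grip (a point): middle of the pail's handle bar, 150 mm above the pail's underside (bar axis); axes parallel to the pail's, the bar runs along y
- jar1: tall glaze jar, upright cylinder 54 mm in diameter and 85 mm high, white plastic with a paper label and grey screw lid, about 0.2 kg; origin at the centre of its underside, z up. Starts standing on the table. Three or four tall jars are present; an absent one has no pose
- jar2: tall glaze jar, upright cylinder 54 mm in diameter and 85 mm high, white plastic with a paper label and grey screw lid, about 0.2 kg; origin at the centre of its underside, z up. Starts standing on the table. Three or four tall jars are present; an absent one has no pose
- jar3: tall glaze jar, upright cylinder 54 mm in diameter and 85 mm high, white plastic with a paper label and grey screw lid, about 0.2 kg; origin at the centre of its underside, z up. Starts standing on the table. Three or four tall jars are present; an absent one has no pose
- jar4: tall glaze jar, upright cylinder 54 mm in diameter and 85 mm high, white plastic with a paper label and grey screw lid, about 0.2 kg; origin at the centre of its underside, z up. Starts standing on the table. Three or four tall jars are present; an absent one has no pose
- tub1: low glaze tub, upright cylinder 58 mm in diameter and 50 mm high, white plastic with a paper label and grey lid, about 0.2 kg; origin at the centre of its underside, z up. Starts standing on the table. Two or three tubs are present; an absent one has no pose
- tub2: low glaze tub, upright cylinder 58 mm in diameter and 50 mm high, white plastic with a paper label and grey lid, about 0.2 kg; origin at the centre of its underside, z up. Starts standing on the table. Two or three tubs are present; an absent one has no pose
- tub3: low glaze tub, upright cylinder 58 mm in diameter and 50 mm high, white plastic with a paper label and grey lid, about 0.2 kg; origin at the centre of its underside, z up. Starts standing on the table. Two or three tubs are present; an absent one has no pose
- mug: bystander: white ceramic mug, 72 mm wide, 85 mm high, handle at its +y reaching about 65 mm from the axis; origin under its centre; stands among the jars
- bowl: bystander: white bowl 100 mm wide, 50 mm high, near the robot; origin under its centre
- cup: bystander: terracotta cup 66 mm wide, 60 mm high, beyond the jars; origin under its centre
- brush: bystander: glaze brush 160 mm long, 24 mm wide, 12 mm high, lying on the table near the robot along its x axis; origin on the table under its middle
- stilt: bystander: three-armed terracotta kiln stilt, 76 mm across, 14 mm high, beyond the jars; origin under its centre
Not all that is in view belongs to the job. Leave any green look-alike of the tub3 alone.

How it is judged:
By the outcome, as a careful person would: the job done as asked, in the order asked, and still so for the second after the job is handed in, with the robot touching nothing.
Of jar1, jar2, jar3, jar4 only 3 to 4 are there at a start; the rules pass over those that are not, and their reading is None.
Of tub1, tub2, tub3 only 2 to 3 are there at a start; the rules pass over those that are not, and their reading is None.
At some moment in a run one of tub1, tub2, tub3 may be knocked a few centimetres aside while the robot is not near it.
It also fails if it takes over 208 s, if anything falls off the work surface, if the arm or the gripper's body presses on something with over 40 N, if the wrist force passes 120 N, or if a joint passes its speed limit or range.

## Working session

There is one attempt and no reset: what is moved stays moved. The work goes in short steps, Python scripts to look and compute and a tool call to move; the robot and the scene stay as the last step left them, time stands still between calls to the robot, and variables do not carry over. Pictures are saved under pics/ and viewed, and the job is handed in when it is done.

Besides the shell and the picture viewer there is one more tool, called after "Request:" in YAML: its name, and indented under it one key for each argument. jog_arm: Moves the arm, as the interface text tells. Its arguments: {"type":"object","properties":{"steps":{"type":"array"},"grip_force":{"type":"number"}},"required":["steps"]}

```bash
mkdir -p pics; ls
cat > h.py <<'E'
import numpy as np, cv2
from workcell import manip
from scipy.spatial.transform import Rotation as R
def snap(name,tag):
    c=manip.calibration(name); im,d=manip.camera(name)
    np.savez(f'{tag}.npz',im=im,d=d,mtx=c['mtx'],k1=c['k1'],w2c=c['world_to_cam'])
    cv2.imwrite(f'pics/{tag}.png',im[:,:,::-1]); return load(tag)
def load(tag): return dict(np.load(f'{tag}.npz'))
def slopes(s,uv):
    K=s['mtx'];k=float(s['k1']);uv=np.atleast_2d(np.asarray(uv,float))
    p=np.c_[(uv[:,0]-K[0,2])/K[0,0],(uv[:,1]-K[1,2])/K[1,1]]
    q=p.copy()
    for _ in range(20): q=p/(1+k*(q**2).sum(1,keepdims=True))
    return q
def rayplane(s,uv,z):
    q=slopes(s,uv);T=np.linalg.inv(s['w2c']);d=np.c_[q,np.ones(len(q))]@T[:3,:3].T;o=T[:3,3]
    return o+d*((z-o[2])/d[:,2])[:,None]
def cloud(s):
    h,w=s['d'].shape;v,u=np.mgrid[:h,:w];q=slopes(s,np.c_[u.ravel(),v.ravel()])
    z=s['d'].ravel();P=np.c_[q*z[:,None],z];T=np.linalg.inv(s['w2c'])
    P=P@T[:3,:3].T+T[:3,3];P[z==0]=np.nan;return P.reshape(h,w,3)
def proj(s,P):
    P=np.atleast_2d(P);T=s['w2c'];c=P@T[:3,:3].T+T[:3,3];q=c[:,:2]/c[:,2:];q=q*(1+float(s['k1'])*(q**2).sum(1,keepdims=True))
    return q@s['mtx'][:2,:2].T+s['mtx'][:2,2]
E
python3 - <<'E'
from h import *
for n in ('scene','top','wrist'):
    s=snap(n,n+'0'); print(n,np.round(np.linalg.inv(s['w2c']),3).tolist(),s['mtx'].tolist(),s['k1'])
print(manip.get_obs())
E
```

```text
pics
scene [[0.47, 0.755, -0.457, 1.013], [0.882, -0.395, 0.255, -0.194], [0.012, -0.523, -0.852, 1.026], [0.0, 0.0, 0.0, 1.0]] [[397.95829558245055, 0.0, 251.96451478958545], [0.0, 397.95829558245055, 189.53781856243975], [0.0, 0.0, 1.0]] -0.010042286499782584
top [[-0.027, -0.997, 0.078, 0.432], [-1.0, 0.026, -0.015, 0.087], [0.013, -0.078, -0.997, 1.318], [0.0, 0.0, 0.0, 1.0]] [[392.3292917397379, 0.0, 257.7788891694242], [0.0, 392.3292917397379, 196.47133325092943], [0.0, 0.0, 1.0]] 0.03693577925849397
wrist [[0.359, 0.889, 0.283, 0.152], [0.933, -0.342, -0.11, 0.61], [-0.001, 0.304, -0.953, 0.372], [0.0, 0.0, 0.0, 1.0]] [[305.75204909967755, 0.0, 261.23397460709697], [0.0, 305.75204909967755, 181.2059608561067], [0.0, 0.0, 1.0]] -0.012519509166486177
{'clock': 0.15, 'joint_pos': array([-1.22560757,  0.33266855, -0.06468981,  1.46070559,  0.02159134,
        1.34987692, -0.08851958]), 'joint_velocities': array([-2.14127089e-04, -2.39307040e-03,  3.63736712e-05, -2.22702483e-03,
       -1.09049935e-03,  7.55195313e-04,  1.93642059e-03]), 'tau': array([ 1.09581095e-03, -6.25829244e+01,  4.93778510e-02, -3.91849887e+01,
        1.62347947e-02,  7.52191991e-03,  1.23355278e-05]), 'position': array([0.224635  , 0.58297867, 0.24775542]), 'ee_rot': array([ 1.82867068e-01,  9.83137530e-01, -4.76590131e-04, -7.09134255e-05]), 'ft_force': array([-0.00581001,  0.15632097,  0.1666894 ]), 'torque': array([-0.0168691 ,  0.04852353,  0.02468034]), 'grip_width': 1.000195836878861}
```

View pics/top0.png

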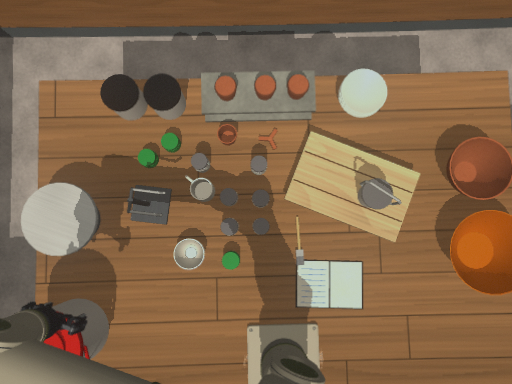

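View pics/scene0.png

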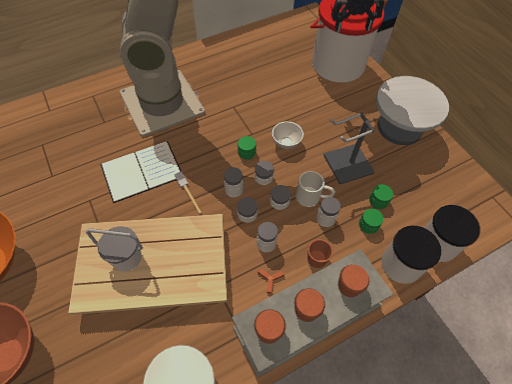

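View pics/wrist0.png

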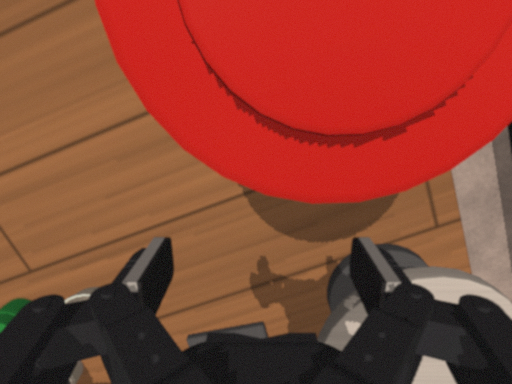

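The top view shows six grey-lidded containers at about (200,161), (259,164), (229,197), (260,198), (229,227) and (260,226). The pail is on the shelf at (378,194) and the hook stand is at (150,204). The green tubs are look-alikes.

```bash
cat > meas.py <<'E'
from h import *
def cans(tag='top0',box=None):
    s=load(tag);P=cloud(s);im=s['im'].astype(int)
    sat=im.max(2)-im.min(2)
    out=[]
    for nm,zl,zh,base in (('tub',.043,.057,0),('jar',.078,.092,0),('tubS',.103,.117,0),('jarS',.138,.152,0)):
        m=((P[...,2]>zl)&(P[...,2]<zh)&(sat<40)).astype(np.uint8)
        m=cv2.morphologyEx(m,cv2.MORPH_OPEN,np.ones((3,3)))
        n,l,st,ce=cv2.connectedComponentsWithStats(m)
        for i in range(1,n):
            if 80<st[i,4]<900:
                c,(w,h),a=cv2.minAreaRect(np.argwhere(l==i)[:,::-1].astype(np.float32))
                q=P[l==i]; (x,y),r=cv2.minEnclosingCircle(q[:,:2].astype(np.float32))
                out.append((nm,np.round(ce[i],1),st[i,4],np.round(q.mean(0),4),np.round(x,4),np.round(y,4),round(r,4)))
    return out
if __name__=='__main__':
    import sys
    for o in cans(*sys.argv[1:2]): print(*o)
E
python3 meas.py top0
python3 - <<'E'
from h import *
for t in('top0','scene0'):
    s=load(t)
    if t=='top0': im=s['im'][60:300,100:440]
    else: im=s['im'][90:290,40:400]
    cv2.imwrite('pics/crop_'+t+'.png',cv2.resize(im[:,:,::-1],None,fx=2.2,fy=2.2,interpolation=2))
P=cloud(load('top0'))
for u,v in [(200,161),(259,164),(229,197),(260,198),(229,227),(260,226),(378,194),(340,170),(150,204),(231,260),(148,158)]: print((u,v),np.round(P[v,u],3))
E
```

```text
tub [228.  196.1] 232 [0.5343 0.1642 0.0497] 0.5342 0.1648 0.0283
tub [259.9 197.7] 227 [0.5264 0.061  0.0495] 0.5265 0.0606 0.0283
tub [228.9 226.3] 227 [0.4367 0.1635 0.0497] 0.4371 0.1637 0.0279
jar [364.2  90.7] 690 [ 0.8605 -0.2832  0.0839] 0.8588 -0.2814 0.0762
jar [198.7 160.7] 208 [0.6465 0.2524 0.0844] 0.6469 0.253 0.026
jar [258.2 163.3] 207 [0.6334 0.064  0.0848] 0.6336 0.0642 0.026
jar [260.3 225.7] 208 [0.4358 0.0629 0.0848] 0.4352 0.0628 0.0261
jarS [382.5 184.2] 150 [ 0.5502 -0.306   0.1473] 0.5447 -0.302 0.0374
jarS [374.7 196.9] 469 [ 0.5124 -0.2807  0.1476] 0.5205 -0.2892 0.0475
(200, 161) [0.646 0.249 0.08 ]
(259, 164) [0.63  0.062 0.089]
(229, 197) [0.531 0.161 0.051]
(260, 198) [0.525 0.061 0.049]
(229, 227) [0.434 0.163 0.053]
(260, 226) [0.435 0.064 0.08 ]
(378, 194) [ 0.521 -0.292  0.146]
(340, 170) [ 0.61  -0.202  0.052]
(150, 204) [0.518 0.425 0.01 ]
(231, 260) [nan nan nan]
(148, 158) [0.664 0.42  0.053]
```

View pics/crop_top0.png

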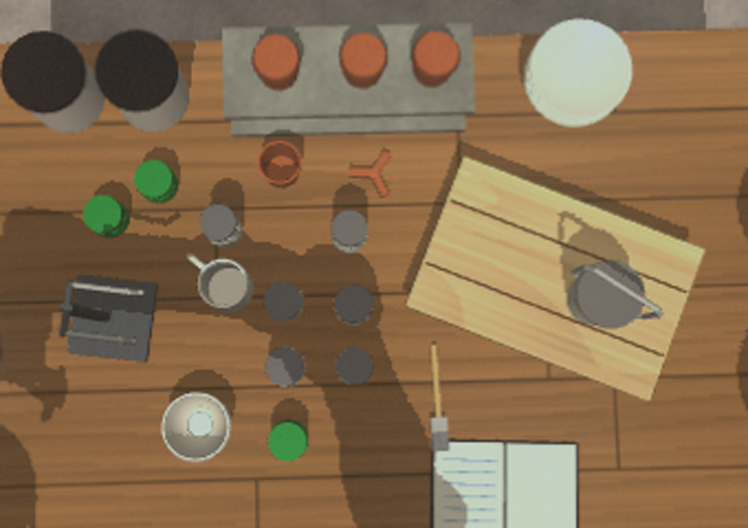

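View pics/crop_scene0.png

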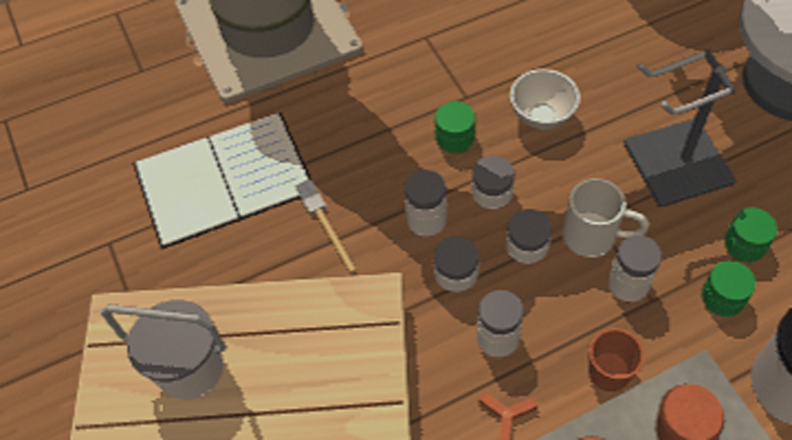

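Run:
```python
from h import *
s=load('top0');P=cloud(s)
# shelf
m=((P[...,2]>.05)&(P[...,2]<.07)&(P[...,1]<-.0)&(P[...,0]<.78)&(P[...,0]>.38)).astype(np.uint8)
n,l,st,ce=cv2.connectedComponentsWithStats(m);i=1+st[1:,4].argmax()
q=P[l==i];print('z',np.median(q[:,2]),st[i])
print(cv2.minAreaRect(q[:,:2].astype(np.float32)))
c,_=cv2.findContours((l==i).astype(np.uint8),0,1)
ap=cv2.approxPolyDP(max(c,key=len),8,True)[:,0];print(ap.tolist())
print(np.round(rayplane(s,ap,.06),4))
for t in('top0','scene0'):
    s=load(t);P=cloud(s)
    m=(P[...,2]>.17)&(P[...,2]<.23)&(P[...,1]>.33)&(P[...,1]<.56)&(P[...,0]>.4)&(P[...,0]<.62)
    vv,uu=np.where(m);
    q=P[m];print(t,len(q),q.min(0),q.max(0))
    if len(q): print(np.round(q[::6],3).tolist())
    # pail
    for lo,hi in((.14,.156),(.17,.225)):
        m=(P[...,2]>lo)&(P[...,2]<hi)&(P[...,1]<-.2)&(P[...,1]>-.42)&(P[...,0]>.4)&(P[...,0]<.65)
        q=P[m];print('pail',lo,len(q))
        if len(q)>5: print(q.min(0),q.max(0),q.mean(0),cv2.minAreaRect(q[:,:2].astype(np.float32)))
```

```text
z 0.05988828342634389 [ 284  131  136  109 7763]
((0.5573993921279907, -0.23715424537658691), (0.382237046957016, 0.24193507432937622), 67.13919067382812)
[[310, 131], [284, 198], [395, 239], [419, 173]]
[[ 0.7393 -0.108   0.06  ]
 [ 0.5226 -0.0163  0.06  ]
 [ 0.3824 -0.3659  0.06  ]
 [ 0.5922 -0.4546  0.06  ]]
top0 292 [0.47021015 0.33272284 0.1702759 ] [0.55250182 0.44204604 0.21114006]
[[0.553, 0.43, 0.198], [0.55, 0.434, 0.196], [0.55, 0.418, 0.193], [0.549, 0.401, 0.192], [0.546, 0.424, 0.2], [0.546, 0.408, 0.195], [0.546, 0.392, 0.195], [0.546, 0.376, 0.188], [0.543, 0.408, 0.197], [0.544, 0.393, 0.192], [0.543, 0.375, 0.192], [0.543, 0.359, 0.188], [0.541, 0.338, 0.206], [0.541, 0.39, 0.19], [0.54, 0.373, 0.19], [0.54, 0.355, 0.194], [0.538, 0.335, 0.205], [0.538, 0.369, 0.185], [0.537, 0.349, 0.194], [0.535, 0.43, 0.199], [0.53, 0.433, 0.198], [0.527, 0.427, 0.201], [0.525, 0.428, 0.187], [0.521, 0.426, 0.201], [0.518, 0.435, 0.201], [0.52, 0.426, 0.175], [0.516, 0.427, 0.191], [0.513, 0.429, 0.193], [0.51, 0.433, 0.197], [0.507, 0.433, 0.2], [0.501, 0.437, 0.202], [0.498, 0.
[... 1936 characters left out ...]
 [0.544, 0.383, 0.189], [0.552, 0.397, 0.189], [0.543, 0.378, 0.186], [0.551, 0.392, 0.187], [0.541, 0.363, 0.188], [0.548, 0.377, 0.189], [0.543, 0.345, 0.197], [0.546, 0.366, 0.188], [0.544, 0.345, 0.194], [0.548, 0.365, 0.186]]
pail 0.14 1052
[ 0.48094694 -0.33473624  0.1401259 ] [ 0.57409901 -0.23646645  0.15480952] [ 0.53121714 -0.28846613  0.14727252] ((0.5276544094085693, -0.2858506739139557), (0.09299830347299576, 0.09284531325101852), 12.932903289794922)
pail 0.17 226
[ 0.49431344 -0.3362859   0.17061126] [ 0.56423788 -0.2364649   0.21645621] [ 0.53021757 -0.28364793  0.20590981] ((0.527624785900116, -0.285803884267807), (0.11945049464702606, 0.00870308093726635), 54.74781036376953)
```

Run:
```python
from h import *
for t in('top0','scene0'):
    s=load(t);P=cloud(s)
    m=(P[...,2]>.18)&(P[...,2]<.215)&(P[...,1]>.32)&(P[...,1]<.405)&(P[...,0]>.4)&(P[...,0]<.62)
    q=P[m]
    a=[]
    for lo,hi in((.45,.513),(.513,.58)):
        r=q[(q[:,0]>lo)&(q[:,0]<hi)];f=np.polyfit(r[:,1],r[:,0],1);a.append(f)
        print(t,len(r),f,'x at y=.37',np.polyval(f,.37),'ymin',r[:,1].min(), 'low y range',r[r[:,2]<.192][:,1].min())
    m=(P[...,2]>.192)&(P[...,2]<.206)&(P[...,1]>.422)&(P[...,1]<.45)&(P[...,0]>.49)&(P[...,0]<.54)
    r=P[m];print('cross',np.polyfit(r[:,0],r[:,1],1),r.mean(0))
    # base plate
    m=((P[...,2]>.006)&(P[...,2]<.018)&(P[...,1]>.3)&(P[...,1]<.56)&(P[...,0]>.4)&(P[...,0]<.65)).astype(np.uint8)
    n,l,st,ce=cv2.connectedComponentsWithStats(m);i=1+st[1:,4].argmax()
    print('base',cv2.minAreaRect(P[l==i][:,:2].astype(np.float32)))
    # mug
    m=((P[...,2]>.075)&(P[...,2]<.095)&(P[...,1]>.19)&(P[...,1]<.34)&(P[...,0]>.48)&(P[...,0]<.615))
    r=P[m];print('mug',cv2.minEnclosingCircle(r[:,:2].astype(np.float32)),r.min(0),r.max(0))
    m=((P[...,2]>.042)&(P[...,2]<.058)&(P[...,1]>.19)&(P[...,1]<.34)&(P[...,0]>.3)&(P[...,0]<.45))
    r=P[m];print('bowl',cv2.minEnclosingCircle(r[:,:2].astype(np.float32)))
```

```text
top0 58 [0.14847967 0.42249772] x at y=.37 0.4774351969853036 ymin 0.34127176439286255 low y range 0.3591612081779628
top0 71 [0.13345334 0.49261751] x at y=.37 0.541995247107863 ymin 0.33272283763298155 low y range 0.35088060468112536
cross [-0.14061455  0.50503402] [0.51474441 0.43265347 0.19942786]
base ((0.5172939896583557, 0.4228702485561371), (0.12046041339635849, 0.1192568987607956), 81.65057373046875)
mug ((0.5618654489517212, 0.25510093569755554), 0.0435144267976284) [0.52410136 0.21227842 0.07505905] [0.59153373 0.28828557 0.09151811]
bowl ((0.38158586621284485, 0.2614705264568329), 0.09186562150716782)
scene0 66 [0.12372119 0.43563895] x at y=.37 0.4814157938432919 ymin 0.3427816337748321 low y range 0.35428124041284675
scene0 76 [0.13493902 0.4959713 ] x at y=.37 0.5458987358739283 ymin 0.33267704293579586 low y range 0.3485125692970485
cross [-0.09029454  0.47946685] [0.51437326 0.43302175 0.19850713]
base ((0.5199328660964966, 0.4232476055622101), (0.12200603634119034, 0.12151212245225906), 82.01508331298828)
mug ((0.5645076036453247, 0.25052952766418457), 0.04028971120715141) [0.52585926 0.21111185 0.07516189] [0.59677211 0.2828983  0.08862717]
bowl ((0.3847237229347229, 0.26292675733566284), 0.09134739637374878)
```

```bash
cat >> h.py <<'E'
def goto(x,y,z,ydeg=None):
    o=manip.get_obs();r=R.from_quat(o['ee_rot']).as_matrix();p=o['position']
    d=r.T@(np.array([x,y,z])-p);a=np.degrees(np.arctan2(r[1,1],r[0,1]));tw=0
    if ydeg is not None: tw=-np.radians(ydeg-a)
    print('t %.2f'%o['clock'],'pos',np.round(p,4),'yang %.2f'%a,'grip %.4f'%(o['grip_width']*.0854),'F',np.round(o['ft_force'],1))
    print(' -> d',np.round(d,4),'tw %.3f'%tw,'(alt %.3f %.3f)'%(tw+np.pi,tw-np.pi),'per10',np.round(d/10,4),round(tw/10,4))
E
cat > g.py <<'E'
import sys
from h import *
a=[float(v) for v in sys.argv[1:]]
goto(*a)
E
python3 g.py .45 .3 .34 30; python3 g.py .5 -.27 .36 -35
```

```text
t 0.15 pos [0.2246 0.583  0.2478] yang 68.93 grip 0.0854 F [-0.   0.2  0.2]
 -> d [-0.312  -0.1831 -0.0921] tw 0.679 (alt 3.821 -2.462) per10 [-0.0312 -0.0183 -0.0092] 0.0679
t 0.15 pos [0.2246 0.583  0.2478] yang 68.93 grip 0.0854 F [-0.   0.2  0.2]
 -> d [-0.5637 -0.697  -0.1116] tw 1.814 (alt 4.955 -1.328) per10 [-0.0564 -0.0697 -0.0112] 0.1814
```

Request:
jog_arm:
  steps: [0.06, 0, 0, -0.04, 0, 0.06, -0.02, -0.01, -0.07, 0.05, 0.06, -0.055, -0.03, -0.09, 0.12, 0.06, -0.09, -0.05, -0.09, 0.2, 0.06, -0.13, -0.075, -0.09, 0.28, 0.06, -0.17, -0.1, -0.09, 0.36, 0.06, -0.21, -0.12, -0.09, 0.44, 0.06, -0.25, -0.145, -0.09, 0.52, 0.06, -0.285, -0.165, -0.09, 0.6, 0.06, -0.31, -0.18, -0.09, 0.68]
  grip_force: 40

```text
clock: 1.15
position: [0.4509, 0.3011, 0.3383]
ee_rot: [0.503, 0.864, -0.0, 0.0]
ft_force: [-0.0, -0.3, -0.5]
grip_width: 0.707
```

```bash
python3 g.py .47 -.22 .36 -35
```

```text
t 1.15 pos [0.4509 0.3011 0.3383] yang 29.59 grip 0.0604 F [-0.  -0.3 -0.5]
 -> d [-0.4626 -0.2407 -0.0215] tw 1.127 (alt 4.269 -2.014) per10 [-0.0463 -0.0241 -0.0022] 0.1127
```

```bash
python3 -c "
from h import *
s=snap('wrist','w1')"
```

```text
(no output)
```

View pics/w1.png

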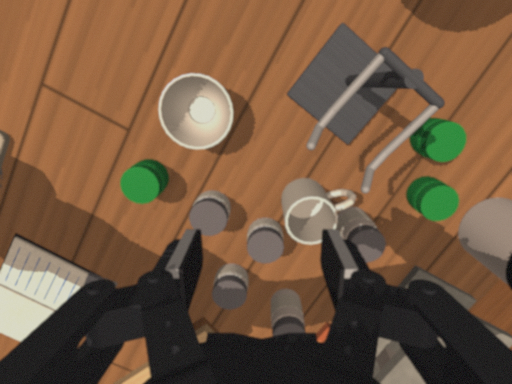

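Request:
jog_arm:
  steps: [0.06, -0.046, -0.024, -0.002, 0.11, 0.06, -0.092, -0.048, -0.004, 0.22, 0.06, -0.139, -0.072, -0.006, 0.34, 0.06, -0.185, -0.096, -0.009, 0.45, 0.06, -0.23, -0.12, -0.011, 0.56, 0.06, -0.278, -0.144, -0.013, 0.68, 0.06, -0.324, -0.168, -0.015, 0.79, 0.06, -0.37, -0.193, -0.018, 0.9, 0.06, -0.416, -0.217, -0.02, 1.02, 0.06, -0.463, -0.241, -0.022, 1.127]

```text
clock: 2.2
position: [0.4707, -0.1966, 0.3598]
ee_rot: [0.886, 0.463, 0.001, 0.0]
ft_force: [0.4, -0.0, -0.5]
grip_width: 0.707
```

```bash
python3 g.py .526 -.287 .3 -35;python3 -c "
from h import *
s=snap('wrist','w2')"
```

```text
t 2.20 pos [ 0.4707 -0.1966  0.3598] yang -34.84 grip 0.0604 F [ 0.4 -0.  -0.5]
 -> d [-0.0426  0.097   0.0598] tw 0.003 (alt 3.144 -3.139) per10 [-0.0043  0.0097  0.006 ] 0.0003
```

View pics/w2.png

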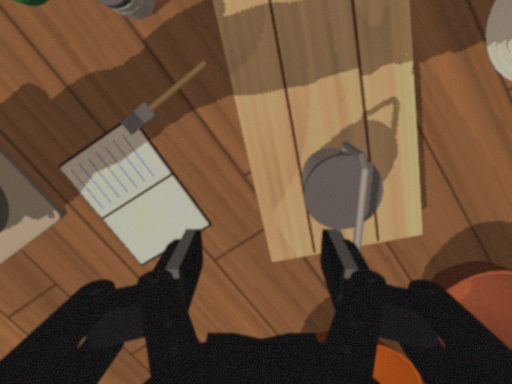

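The wrist picture w1 shows the stand prongs at about (345,100) and (400,150), and w2 shows the handle bar at about (362,195) over the pail lid. I'll measure both.

Run:
```python
from h import *
s=load('w2');P=cloud(s)
m=((P[...,2]>.135)&(P[...,2]<.158)&(P[...,1]<-.2)&(P[...,1]>-.42)&(P[...,0]>.4)&(P[...,0]<.65)&(np.arange(384)[:,None]<235))
r=P[m];print('lid',cv2.minEnclosingCircle(r[:,:2].astype(np.float32)),np.median(r[:,2]))
m=((P[...,2]>.198)&(P[...,2]<.222)&(P[...,1]<-.2)&(P[...,1]>-.42)&(P[...,0]>.4)&(P[...,0]<.65)&(np.arange(384)[:,None]<235))
r=P[m];print('bar',cv2.minAreaRect(r[:,:2].astype(np.float32)),r.mean(0),r[:,2].max())
m=((P[...,2]>.05)&(P[...,2]<.07)&(P[...,1]<-.0)&(P[...,0]<.78)&(P[...,0]>.38)).astype(np.uint8)
# shelf lines in top
s=load('w1');P=cloud(s)
m=(P[...,2]>.175)&(P[...,2]<.215)&(P[...,1]>.31)&(P[...,1]<.405)&(P[...,0]>.4)&(P[...,0]<.62)
q=P[m]
for lo,hi in((.45,.513),(.513,.58)):
    r=q[(q[:,0]>lo)&(q[:,0]<hi)];f=np.polyfit(r[:,1],r[:,0],1)
    t=r[r[:,2]>.186]
    print(len(r),f,np.polyval(f,.37),'ymin',r[:,1].min())
    b=np.digitize(t[:,1],np.arange(.31,.41,.005))
    print([(round(.31+.005*(k-1),3),round(np.median(t[b==k][:,2]),3)) for k in np.unique(b)])
m=(P[...,2]>.19)&(P[...,2]<.21)&(P[...,1]>.405)&(P[...,1]<.46)&(P[...,0]>.49)&(P[...,0]<.54)
r=P[m];print('cross',np.polyfit(r[:,0],r[:,1],1),r.mean(0),r.min(0),r.max(0))
m=((P[...,2]>.006)&(P[...,2]<.018)&(P[...,1]>.3)&(P[...,1]<.56)&(P[...,0]>.4)&(P[...,0]<.65)).astype(np.uint8)
n,l,st,ce=cv2.connectedComponentsWithStats(m);i=1+st[1:,4].argmax()
print('base',cv2.minAreaRect(P[l==i][:,:2].astype(np.float32)))
```

```text
lid ((0.5279088020324707, -0.28720176219940186), 0.05685178562998772) 0.14708857801295955
bar ((0.5358176827430725, -0.272863507270813), (0.0805862545967102, 0.008028268814086914), 55.35769271850586) [ 0.53696048 -0.27001047  0.21076722] 0.21465615769028695
697 [0.15081731 0.4216459 ] 0.4774483084799877 ymin 0.34157743278415176
[(np.float64(0.34), np.float64(0.207)), (np.float64(0.345), np.float64(0.206)), (np.float64(0.35), np.float64(0.2)), (np.float64(0.355), np.float64(0.194)), (np.float64(0.36), np.float64(0.188)), (np.float64(0.365), np.float64(0.188)), (np.float64(0.37), np.float64(0.187)), (np.float64(0.375), np.float64(0.187)), (np.float64(0.38), np.float64(0.188)), (np.float64(0.385), np.float64(0.189)), (np.float64(0.39), np.float64(0.19)), (np.float64(0.395), np.float64(0.19)), (np.float64(0.4), np.float64(0.191))]
774 [0.13995656 0.48952084] 0.5413047682316131 ymin 0.3324251916991004
[(np.float64(0.33), np.float64(0.206)), (np.float64(0.335), np.float64(0.207)), (np.float64(0.34), np.float64(0.201)), (np.float64(0.345), np.float64(0.195)), (np.float64(0.35), np.float64(0.189)), (np.float64(0.355), np.float64(0.188)), (np.float64(0.36), np.float64(0.188)), (np.float64(0.365), np.float64(0.188)), (np.float64(0.37), np.float64(0.188)), (np.float64(0.375), np.float64(0.189)), (np.float64(0.38), np.float64(0.19)), (np.float64(0.385), np.float64(0.191)), (np.float64(0.39), np.float64(0.191)), (np.float64(0.395), np.float64(0.192)), (np.float64(0.4), np.float64(0.193))]
cross [-0.13489028  0.50298547] [0.51494801 0.43352399 0.19872457] [0.49001192 0.42570421 0.19013188] [0.53997756 0.4421739  0.20211718]
base ((0.4903140366077423, 0.428106427192688), (0.1202469989657402, 0.06523044407367706), 81.69149780273438)
```

```bash
python3 g.py .526 -.287 .25 -34.7
```

```text
t 2.25 pos [ 0.4692 -0.2049  0.3602] yang -35.71 grip 0.0601 F [-4.8 -4.3 -1.4]
 -> d [-0.0333  0.0937  0.1105] tw -0.018 (alt 3.124 -3.159) per10 [-0.0033  0.0094  0.011 ] -0.0018
```

Request:
jog_arm:
  steps: [0.06, -0.004, 0.009, 0.009, 0, 0.06, -0.008, 0.018, 0.018, 0, 0.06, -0.012, 0.027, 0.027, 0, 0.06, -0.016, 0.036, 0.036, 0, 0.06, -0.02, 0.045, 0.045, 0, 0.06, -0.024, 0.054, 0.054, 0, 0.06, -0.028, 0.063, 0.063, 0, 0.06, -0.033, 0.075, 0.075, 0, 0.06, -0.033, 0.08, 0.085, 0, 0.06, -0.033, 0.08, 0.085, 0]

```text
clock: 3.25
position: [0.5175, -0.2679, 0.2726]
ee_rot: [0.886, 0.465, -0.001, -0.001]
ft_force: [-0.7, -0.6, -0.1]
grip_width: 0.703
```

```bash
python3 g.py .526 -.287 .208 -34.7
```

```text
t 3.25 pos [ 0.5175 -0.2679  0.2726] yang -34.64 grip 0.0600 F [-0.7 -0.6 -0.1]
 -> d [-0.0108  0.018   0.0645] tw 0.001 (alt 3.143 -3.141) per10 [-0.0011  0.0018  0.0065] 0.0001
```

Request:
jog_arm:
  steps: [0.06, -0.005, 0.009, 0.0, 0, 0.06, -0.011, 0.018, 0.0, 0, 0.06, -0.011, 0.018, 0.015, 0, 0.06, -0.011, 0.018, 0.03, 0, 0.06, -0.011, 0.018, 0.045, 0, 0.06, -0.011, 0.018, 0.058, 0, 0.06, -0.011, 0.018, 0.0645, 0, 0.06, -0.011, 0.018, 0.0645, 0, 0.03, -0.011, 0.018, 0.0645, 0, 0.03, -0.011, 0.018, 0.0645, 0]

```text
clock: 4.25
position: [0.5267, -0.2873, 0.2106]
ee_rot: [0.885, 0.465, 0.0, 0.0]
ft_force: [-0.7, 0.2, 0.3]
grip_width: 0.373
```

```bash
python3 g.py .526 -.287 .208 -34.7; python3 -c "
from h import *
s=snap('wrist','w3');s=snap('scene','s3')"
```

```text
t 4.25 pos [ 0.5267 -0.2873  0.2106] yang -34.60 grip 0.0319 F [-0.7  0.2  0.3]
 -> d [-0.0001 -0.0007  0.0026] tw 0.002 (alt 3.143 -3.140) per10 [-0.     -0.0001  0.0003] 0.0002
```

View pics/w3.png

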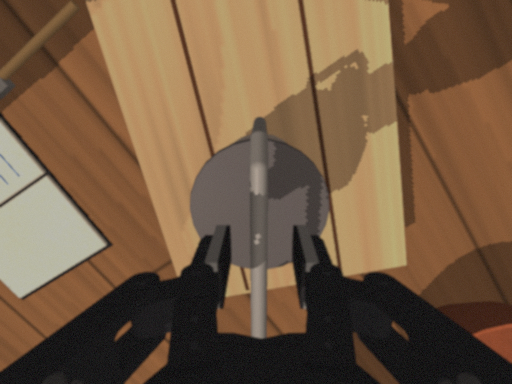

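The bar runs at column 260, midway between the fingers at about (222,265) and (298,265). I'll close the gripper.

Request:
jog_arm:
  steps: [0.02, 0, 0, 0, 0, 0.01, 0, 0, 0, 0, 0, 0, 0, 0, 0, 0, 0, 0, 0, 0, 0, 0, 0, 0, 0, 0, 0, 0, 0, 0, 0, 0, 0, -0.005, 0, 0, 0, 0, -0.015, 0, 0, 0, 0, -0.03, 0, 0, 0, 0, -0.05, 0]
  grip_force: 60

```text
clock: 5.35
position: [0.5261, -0.287, 0.2608]
ee_rot: [0.885, 0.465, -0.0, -0.0]
ft_force: [0.7, 0.7, -2.4]
grip_width: 0.067
```

```bash
python3 g.py .45 .24 .36 81.7
```

```text
t 5.35 pos [ 0.5261 -0.287   0.2608] yang -34.61 grip 0.0057 F [ 0.7  0.7 -2.4]
 -> d [ 0.3905 -0.3621 -0.099 ] tw -2.030 (alt 1.112 -5.172) per10 [ 0.0391 -0.0362 -0.0099] -0.203
```

Request:
jog_arm:
  steps: [0, 0, 0, -0.03, 0, 0, 0.005, -0.005, -0.06, -0.02, 0, 0.02, -0.018, -0.085, -0.1, 0, 0.04, -0.037, -0.1, -0.2, 0, 0.06, -0.056, -0.1, -0.3, 0, 0.08, -0.074, -0.1, -0.4, 0, 0.1, -0.093, -0.1, -0.5, 0, 0.12, -0.111, -0.1, -0.6, 0, 0.14, -0.13, -0.1, -0.7, 0, 0.16, -0.148, -0.1, -0.8]

```text
clock: 6.35
position: [0.495, -0.0708, 0.3612]
ee_rot: [0.633, 0.774, 0.001, 0.0]
ft_force: [0.0, 0.9, -2.9]
grip_width: 0.068
```

```bash
python3 g.py .45 .24 .36 81.7
```

```text
t 6.35 pos [ 0.495  -0.0708  0.3612] yang 11.42 grip 0.0058 F [ 0.   0.9 -2.9]
 -> d [0.3135 0.0174 0.0012] tw -1.227 (alt 1.915 -4.368) per10 [0.0314 0.0017 0.0001] -0.1227
```

Request:
jog_arm:
  steps: [0, 0.025, 0.002, 0, -0.1, 0, 0.055, 0.004, 0, -0.22, 0, 0.085, 0.006, 0, -0.35, 0, 0.115, 0.008, 0, -0.48, 0, 0.145, 0.01, 0, -0.61, 0, 0.175, 0.012, 0, -0.74, 0, 0.205, 0.014, 0, -0.87, 0, 0.235, 0.016, 0, -1.0, 0, 0.26, 0.017, 0, -1.1, 0, 0.275, 0.017, 0, -1.18]

```text
clock: 7.35
position: [0.458, 0.2036, 0.3609]
ee_rot: [0.094, 0.996, 0.0, 0.0]
ft_force: [-0.2, -0.2, -3.5]
grip_width: 0.066
```

Request:
jog_arm:
  steps: [0, 0, 0, 0, 0, 0, 0, 0, 0, 0, 0, 0, 0, 0, 0, 0, 0, 0, 0, 0, 0, 0, 0, 0, 0, 0, 0, 0, 0, 0, 0, 0, 0, 0, 0, 0, 0, 0, 0, 0, 0, 0, 0, 0, 0, 0, 0, 0, 0, 0]

```text
clock: 8.35
position: [0.4585, 0.2017, 0.3599]
ee_rot: [0.097, 0.995, 0.0, -0.0]
ft_force: [-0.4, -0.1, -2.5]
grip_width: 0.066
```

```bash
python3 g.py .46 .265 .23 81.75;  python3 -c "
from h import *
s=snap('wrist','w4');s=snap('scene','s4')"
```

```text
t 8.35 pos [0.4585 0.2017 0.3599] yang 78.84 grip 0.0057 F [-0.4 -0.1 -2.5]
 -> d [0.0108 0.0624 0.1299] tw -0.051 (alt 3.091 -3.192) per10 [0.0011 0.0062 0.013 ] -0.0051
```

View pics/w4.png

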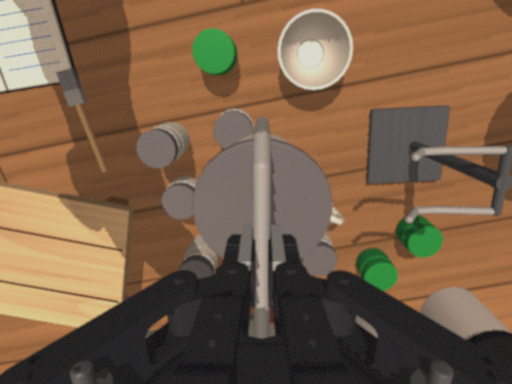

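View pics/s4.png

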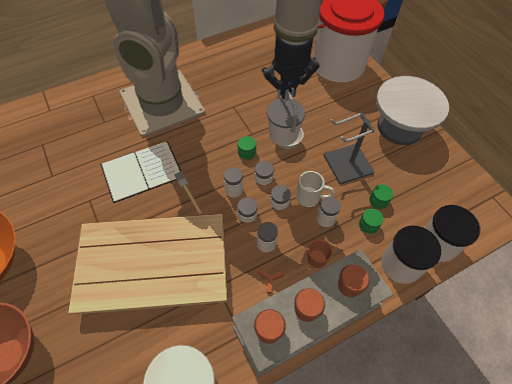

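Request:
jog_arm:
  steps: [0, 0.003, 0.02, 0.01, -0.02, 0, 0.006, 0.04, 0.02, -0.04, 0, 0.011, 0.055, 0.03, -0.051, 0, 0.011, 0.062, 0.05, -0.051, 0, 0.011, 0.062, 0.07, -0.051, 0, 0.011, 0.062, 0.09, -0.051, 0, 0.011, 0.062, 0.11, -0.051, 0, 0.011, 0.062, 0.125, -0.051, 0, 0.011, 0.062, 0.13, -0.051, 0, 0.011, 0.062, 0.13, -0.051]

```text
clock: 9.45
position: [0.4591, 0.2651, 0.229]
ee_rot: [0.071, 0.997, -0.001, -0.001]
ft_force: [0.3, 0.6, -2.2]
grip_width: 0.064
```

```bash
python3 g.py .5028 .317 .23 81.75;  python3 g.py .5095 .3635 .23 81.75; python3 -c "
from h import *
s=snap('wrist','w5');s=snap('scene','s5')"
```

```text
t 9.45 pos [0.4591 0.2651 0.229 ] yang 81.82 grip 0.0055 F [ 0.3  0.6 -2.2]
 -> d [-0.0359  0.0576 -0.0012] tw 0.001 (alt 3.143 -3.140) per10 [-0.0036  0.0058 -0.0001] 0.0001
t 9.45 pos [0.4591 0.2651 0.229 ] yang 81.82 grip 0.0055 F [ 0.3  0.6 -2.2]
 -> d [-0.0359  0.1046 -0.0012] tw 0.001 (alt 3.143 -3.140) per10 [-0.0036  0.0105 -0.0001] 0.0001
```

View pics/w5.png

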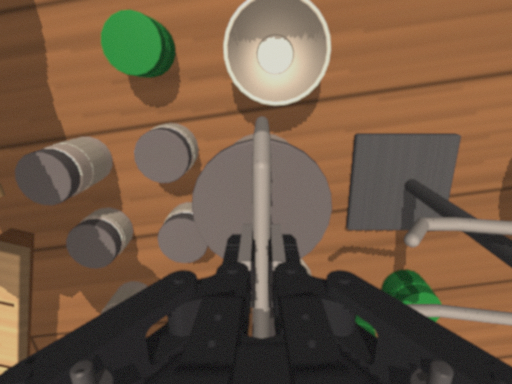

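View pics/s5.png

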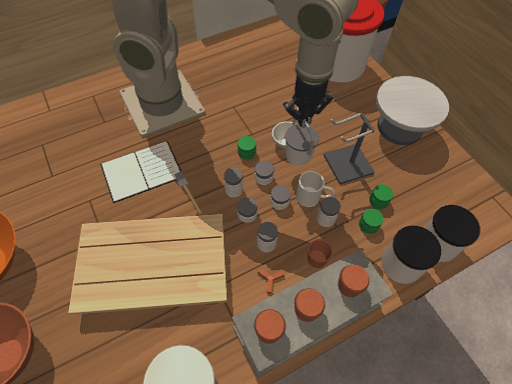

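```bash
cat > rel.py <<'E'
from h import *
import sys
from scipy.optimize import least_squares
s=load(sys.argv[1]);P=cloud(s);o=manip.get_obs()
r=R.from_quat(o['ee_rot']).as_matrix();T=(P-o['position'])@r  # tool frame
row=np.arange(384)[:,None]+0*T[...,0]
m=(T[...,2]>.05)&(T[...,2]<.072)&(np.hypot(T[...,0],T[...,1])<.07)&(row<228)
q=T[m];h=cv2.convexHull(q[:,:2].astype(np.float32))[:,0]
h=h[(h[:,0]<q[:,0].max()-.01) | (h[:,0]>0.02)]
print('lid z',np.median(q[:,2]),'x rng',q[:,0].min(),q[:,0].max(),'y rng',q[:,1].min(),q[:,1].max())
m=(np.abs(T[...,2])<.012)&(np.abs(T[...,1])<.012)&(row<230)
q=T[m];print('bar top z',np.median(q[:,2]),'x',q[:,0].min(),q[:,0].max(),'y',np.median(q[:,1]))
z=T[...,2]
m=(P[...,2]>.18)&(P[...,2]<.215)&(T[...,1]>.04)&(T[...,1]<.16)&(np.abs(T[...,0])<.14)
q=T[m];print(len(q))
np.save('q.npy',q)
med=np.median(q[:,0])
for sel in (q[:,0]<med,q[:,0]>=med):
    w=q[sel];print(len(w),'y',w[:,1].min(),w[:,1].max(),np.polyfit(w[:,1],w[:,0],1),w[:,0].mean(), 'tip x',w[w[:,1]<w[:,1].min()+.03][:,0].mean(), 'zmin/max tool',w[:,2].min(),w[:,2].max())
E
python3 rel.py w5
```

```text
lid z 0.0643467585780003 x rng -0.01478362275096344 0.05869869177019481 y rng -0.04708765955272531 0.04574565447119656
bar top z -0.000433605405925788 x 0.010835374444297574 0.05833650993341118 y -0.00039770095174887987
2720
1360 y 0.07778864671909241 0.15985772724266414 [-0.25000515 -0.02518783] -0.05776112723398195 tip x -0.048330747424678265 zmin/max tool 0.022831380987394928 0.048788421481807884
1360 y 0.07724519650451908 0.14688436358569135 [-0.00414955 -0.0002935 ] -0.0007588350756066499 tip x -0.0006094512345664184 zmin/max tool 0.021641845016277358 0.047947070487427176
```

```bash
python3 -c "
import numpy as np
q=np.load('q.npy')
for a in np.arange(.075,.15,.01):
    w=q[(q[:,1]>a)&(q[:,1]<a+.01)];h,e=np.histogram(w[:,0],np.arange(-.1,.05,.01));print(round(a,3),h, [round(float(w[(w[:,0]>l)&(w[:,0]<l+.03)][:,0].mean()),4) for l in(-.085,-.015)])
"
```

```text
0.075 [  0   0   0   0   0   0   0   0   0 152  69   0   0   0   0] [nan, -0.0012]
0.085 [  0   0   0   0   0   0   0   0   0  67 105   0   0   0   0] [nan, -0.0]
0.095 [  0   0   0  67   0   0   0   0   0 108  64   0   0   0   0] [-0.0634, -0.0011]
0.105 [  0   0   0 179   0   0   0   0   0 133  61   0   0   0   0] [-0.0647, -0.0014]
0.115 [  0   0   0 206   0   0   0   0   0 157  71   0   0   0   0] [-0.065, -0.0014]
0.125 [  0   0   2 211   0   0   0   0   0 167  86   0   0   0   0] [-0.0651, -0.0014]
0.135 [  0   0   2 204   0   0   0   0   0 170  86   0   0   0   0] [-0.0649, -0.0015]
0.145 [  0   0   1 221   0   0   0   0   0  13  12   0   0   0   0] [-0.0649, -0.0014]<string>:5: RuntimeWarning: Mean of empty slice.
  ret = ret.dtype.type(ret / rcount)
```

Request:
jog_arm:
  steps: [0, -0.012, 0.01, 0, 0, 0, -0.024, 0.025, 0, 0, 0, -0.035, 0.04, 0, 0, 0, -0.035, 0.05, 0, 0, 0, -0.035, 0.062, 0, 0, 0, -0.035, 0.075, 0, 0, 0, -0.035, 0.088, 0, 0, 0, -0.035, 0.099, 0, 0, 0, -0.035, 0.1045, 0, 0, 0, -0.035, 0.1045, 0, 0]

```text
clock: 10.55
position: [0.5091, 0.3639, 0.2297]
ee_rot: [0.071, 0.997, -0.0, -0.0]
ft_force: [0.5, 0.4, -1.8]
grip_width: 0.07
```

```bash
python3 g.py .5095 .3635 .196 81.75; python3 -c "
from h import *
s=snap('wrist','w6');s=snap('scene','s6');cv2.imwrite('pics/s6c.png',cv2.resize(s['im'][60:220,230:430][:,:,::-1],None,fx=3.5,fy=3.5))"
```

```text
t 10.55 pos [0.5091 0.3639 0.2297] yang 81.83 grip 0.0060 F [ 0.5  0.4 -1.8]
 -> d [-0.0005 -0.0004  0.0337] tw 0.001 (alt 3.143 -3.140) per10 [-0.     -0.      0.0034] 0.0001
```

View pics/w6.png

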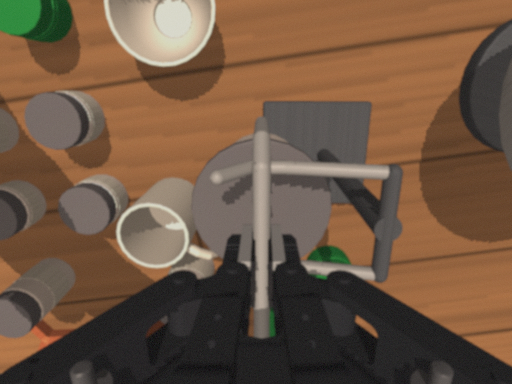

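View pics/s6c.png

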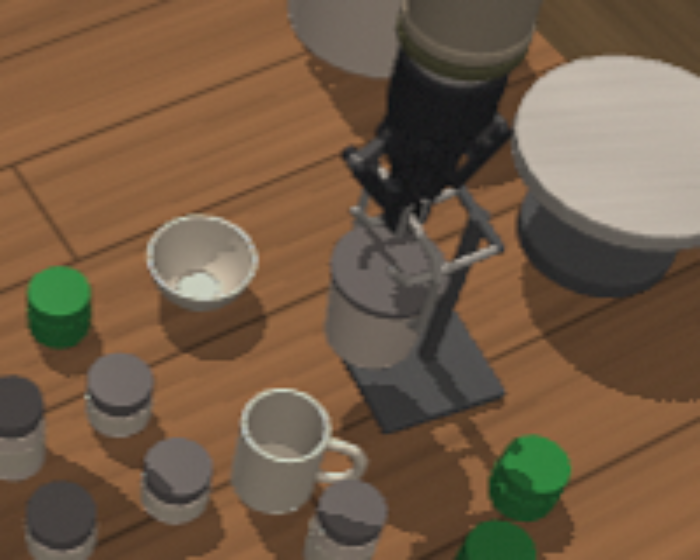

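In w6 the bar crosses over the prongs, with a tip visible outside it at (215,178). I'll lower it slowly.

Request:
jog_arm:
  steps: [0, 0, 0, 0.004, 0, 0, 0, 0, 0.008, 0, 0, 0, 0, 0.012, 0, 0, 0, 0, 0.016, 0, 0, 0, 0, 0.02, 0, 0, 0, 0, 0.024, 0, 0, 0, 0, 0.027, 0, 0, 0, 0, 0.029, 0, 0, 0, 0, 0.031, 0, 0, 0, 0, 0.031, 0]

```text
clock: 11.65
position: [0.5093, 0.3629, 0.1987]
ee_rot: [0.072, 0.997, -0.0, -0.0]
ft_force: [-0.5, -0.4, -2.0]
grip_width: 0.07
```

```bash
python3 g.py .5095 .3635 .196 81.75; python3 -c "
from h import *
s=snap('wrist','w7')"
```

```text
t 11.65 pos [0.5093 0.3629 0.1987] yang 81.76 grip 0.0060 F [-0.5 -0.4 -2. ]
 -> d [-0.0001  0.0006  0.0027] tw 0.000 (alt 3.142 -3.141) per10 [-0.      0.0001  0.0003] 0.0
```

View pics/w7.png

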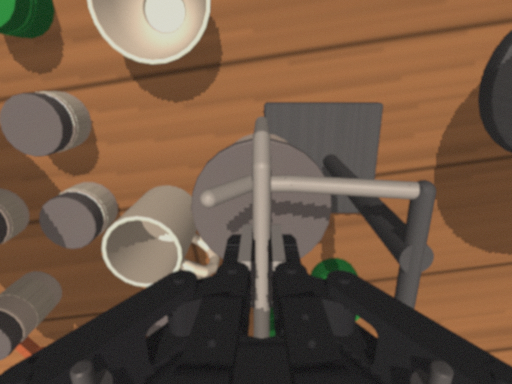

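Request:
jog_arm:
  steps: [0, 0, 0, 0.0005, 0, 0, 0, 0, 0.001, 0, 0, 0, 0, 0.0015, 0, 0, 0, 0, 0.002, 0, 0, 0, 0, 0.0025, 0, 0, 0, 0, 0.003, 0, 0, 0, 0, 0.0035, 0, 0, 0, 0, 0.0035, 0, 0, 0, 0, 0.0035, 0, 0, 0, 0, 0.0035, 0]

```text
clock: 12.7
position: [0.5093, 0.363, 0.1955]
ee_rot: [0.072, 0.997, 0.0, 0.0]
ft_force: [0.5, 0.0, -2.9]
grip_width: 0.068
```

```bash
python3 g.py .5095 .3635 .196 81.75
```

```text
t 12.70 pos [0.5093 0.363  0.1955] yang 81.76 grip 0.0058 F [ 0.5  0.  -2.9]
 -> d [-0.0001  0.0005 -0.0005] tw 0.000 (alt 3.142 -3.141) per10 [-0.      0.     -0.0001] 0.0
```

Request:
jog_arm:
  steps: [0, 0, 0, 0.0005, 0, 0, 0, 0, 0.001, 0, 0, 0, 0, 0.0015, 0, 0, 0, 0, 0.002, 0, 0, 0, 0, 0.0025, 0, 0, 0, 0, 0.0025, 0, 0, 0, 0, 0.0025, 0, 0, 0, 0, 0.0025, 0, 0, 0, 0, 0.0025, 0, 0, 0, 0, 0.0025, 0]

```text
clock: 13.7
position: [0.5093, 0.363, 0.193]
ee_rot: [0.072, 0.997, 0.0, -0.0]
ft_force: [-0.2, -0.6, -2.9]
grip_width: 0.066
```

```bash
python3 g.py .5095 .3635 .196 81.75
```

```text
t 13.70 pos [0.5093 0.363  0.193 ] yang 81.76 grip 0.0057 F [-0.2 -0.6 -2.9]
 -> d [-0.0001  0.0005 -0.003 ] tw 0.000 (alt 3.142 -3.141) per10 [-0.      0.     -0.0003] 0.0
```

Request:
jog_arm:
  steps: [0, 0, 0, 0.0005, 0, 0, 0, 0, 0.001, 0, 0, 0, 0, 0.0015, 0, 0, 0, 0, 0.002, 0, 0, 0, 0, 0.0025, 0, 0, 0, 0, 0.0025, 0, 0, 0, 0, 0.0025, 0, 0, 0, 0, 0.0025, 0, 0, 0, 0, 0.0025, 0, 0, 0, 0, 0.0025, 0]

```text
clock: 14.7
position: [0.5095, 0.3632, 0.1923]
ee_rot: [0.072, 0.997, 0.001, 0.0]
ft_force: [-6.0, -3.2, 12.0]
grip_width: 0.067
```

```bash
python3 g.py .5095 .3635 .196 81.75
```

```text
t 14.70 pos [0.5095 0.3632 0.1923] yang 81.76 grip 0.0057 F [-6.  -3.2 12. ]
 -> d [ 0.      0.0003 -0.0037] tw 0.000 (alt 3.142 -3.141) per10 [ 0.      0.     -0.0004] 0.0
```

Request:
jog_arm:
  steps: [0, 0, 0, -0.001, 0, 0, 0, 0, -0.001, 0, 0.01, 0, 0, -0.001, 0, 0.015, 0, 0, -0.001, 0, 0.02, 0, 0, -0.001, 0, 0.025, 0, 0, -0.001, 0, 0.03, 0, 0, -0.001, 0, 0.03, 0, 0, -0.001, 0, 0.03, 0, 0, -0.001, 0, 0.03, 0, 0, -0.001, 0]

```text
clock: 15.7
position: [0.5093, 0.363, 0.1914]
ee_rot: [0.072, 0.997, 0.0, -0.0]
ft_force: [0.3, -0.8, -0.3]
grip_width: 0.351
```

```bash
python3 g.py .5095 .3635 .196 81.75; python3 -c "
from h import *
s=snap('wrist','w8')
s=snap('scene','s8');cv2.imwrite('pics/s8c.png',cv2.resize(s['im'][60:220,230:430][:,:,::-1],None,fx=3.5,fy=3.5))"
```

```text
t 15.70 pos [0.5093 0.363  0.1914] yang 81.76 grip 0.0300 F [ 0.3 -0.8 -0.3]
 -> d [-0.0001  0.0005 -0.0046] tw 0.000 (alt 3.142 -3.141) per10 [-0.      0.0001 -0.0005] 0.0
```

View pics/w8.png

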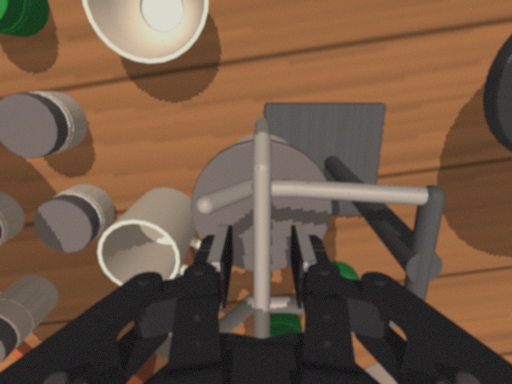

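View pics/s8c.png

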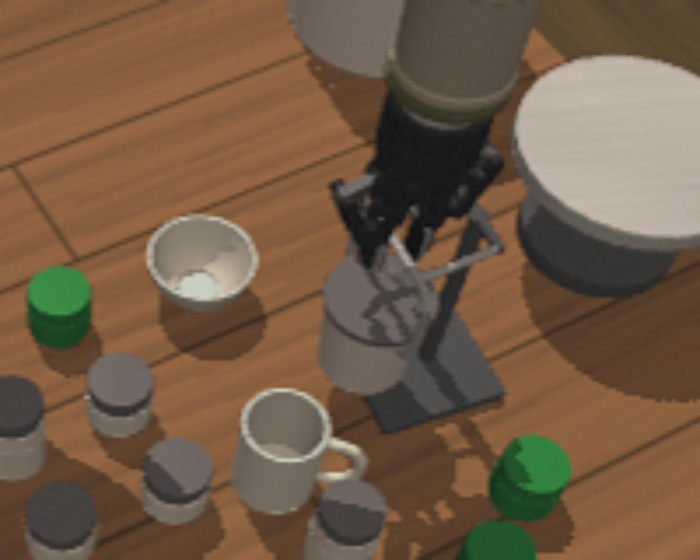

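The pail hangs on both prongs and the bar is free between the open fingers. I'll retreat upward.

Request:
jog_arm:
  steps: [0.03, 0, 0, -0.01, 0, 0.03, 0, 0, -0.025, 0, 0.03, 0, 0, -0.04, 0, 0.03, 0, 0, -0.06, 0, 0.04, 0, 0, -0.08, 0, 0.05, 0.02, 0, -0.1, 0, 0.07, 0.05, -0.02, -0.11, 0.1, 0.07, 0.07, -0.06, -0.11, 0.2, 0.07, 0.07, -0.1, -0.11, 0.3, 0.07, 0.07, -0.12, -0.11, 0.4]

```text
clock: 16.8
position: [0.4228, 0.2514, 0.3036]
ee_rot: [0.271, 0.962, 0.001, 0.001]
ft_force: [1.1, 0.5, 0.3]
grip_width: 0.82
```

```bash
python3 - <<'E'
from h import *
s=snap('top','t9');snap('scene','s9')
from meas import cans
for o in cans('t9'): print(*o)
cv2.imwrite('pics/t9c.png',cv2.resize(s['im'][60:300,100:440][:,:,::-1],None,fx=2.2,fy=2.2))
P=cloud(s)
m=((P[...,2]>.05)&(P[...,2]<.07)&(P[...,1]<-.0)&(P[...,0]<.78)&(P[...,0]>.36)).astype(np.uint8)
n,l,st,ce=cv2.connectedComponentsWithStats(m);i=1+st[1:,4].argmax()
c,_=cv2.findContours((l==i).astype(np.uint8),0,1);c=max(c,key=len)
w=rayplane(s,c[:,0],.06)
print('top',cv2.minAreaRect(w[:,:2].astype(np.float32)))
s=load('s9');P=cloud(s)
m=((P[...,2]>.05)&(P[...,2]<.07)&(P[...,1]<-.0)&(P[...,0]<.8)&(P[...,0]>.36)).astype(np.uint8)
n,l,st,ce=cv2.connectedComponentsWithStats(m);i=1+st[1:,4].argmax()
c,_=cv2.findContours((l==i).astype(np.uint8),0,1);c=max(c,key=len)
print('scene',cv2.minAreaRect(rayplane(s,c[:,0],.06)[:,:2].astype(np.float32)))
E
python3 g.py .6335 .064 .13 -23
```

```text
tub [227.8 196.1] 232 [0.5344 0.165  0.0492] 0.5347 0.1643 0.0282
tub [260.4 197.4] 216 [0.5271 0.0594 0.0502] 0.527 0.0602 0.0284
tub [228.8 226.2] 236 [0.4371 0.1637 0.0499] 0.4371 0.1638 0.028
jar [363.7  90. ] 692 [ 0.8627 -0.2818  0.0838] 0.8594 -0.2817 0.0767
jar [198.6 160.6] 214 [0.6465 0.2528 0.0845] 0.646 0.2535 0.0263
jar [258.1 163.2] 197 [0.6336 0.0644 0.0847] 0.634 0.0642 0.0263
jar [260.4 225.7] 216 [0.4358 0.0625 0.0848] 0.4351 0.0628 0.0261
top ((0.5566421151161194, -0.23592451214790344), (0.380226194858551, 0.24076157808303833), 67.0184097290039)
scene ((0.5622678995132446, -0.23645342886447906), (0.3779985308647156, 0.24293005466461182), 66.97996520996094)
t 16.90 pos [0.4235 0.2516 0.3037] yang 58.46 grip 0.0704 F [-0.1  0.2  0.8]
 -> d [-0.277  -0.0505  0.1737] tw 1.422 (alt 4.563 -1.720) per10 [-0.0277 -0.0051  0.0174] 0.1422
```

View pics/t9c.png

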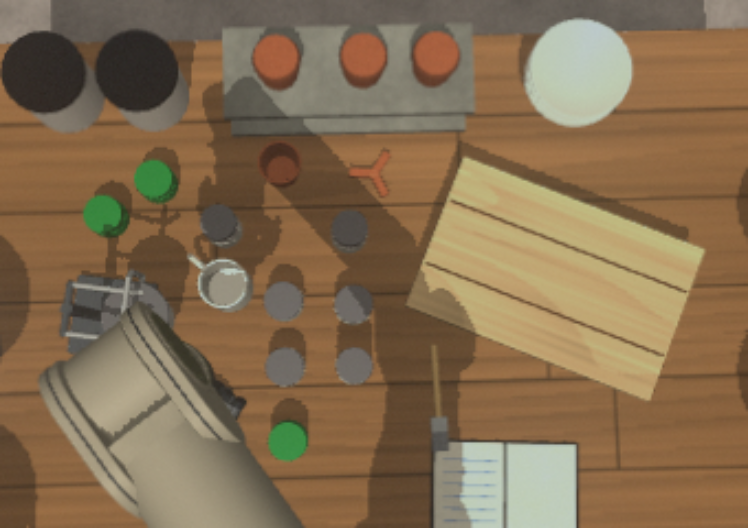

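```bash
python3 g.py .6355 .064 .17 -23
```

```text
t 16.90 pos [0.4235 0.2516 0.3037] yang 58.46 grip 0.0704 F [-0.1  0.2  0.8]
 -> d [-0.2787 -0.0494  0.1337] tw 1.422 (alt 4.563 -1.720) per10 [-0.0279 -0.0049  0.0134] 0.1422
```

Request:
jog_arm:
  steps: [0.07, -0.03, -0.005, 0.005, 0.14, 0.07, -0.065, -0.01, 0.01, 0.28, 0.07, -0.1, -0.016, 0.02, 0.42, 0.07, -0.135, -0.023, 0.035, 0.56, 0.07, -0.17, -0.03, 0.055, 0.7, 0.07, -0.205, -0.036, 0.075, 0.85, 0.07, -0.235, -0.042, 0.095, 0.99, 0.07, -0.26, -0.046, 0.115, 1.13, 0.07, -0.279, -0.049, 0.134, 1.28, 0.07, -0.279, -0.049, 0.134, 1.42]

```text
clock: 17.9
position: [0.637, 0.0664, 0.165]
ee_rot: [0.833, 0.553, -0.002, 0.0]
ft_force: [-1.0, 0.7, 0.5]
grip_width: 0.82
```

Request:
jog_arm:
  steps: [0.07, 0, 0, 0, 0, 0.07, 0, 0, 0, 0, 0.07, 0, 0, 0, 0, 0.07, 0, 0, 0, 0, 0.07, 0, 0, 0, 0, 0.07, 0, 0, 0, 0, 0.07, 0, 0, 0, 0, 0.07, 0, 0, 0, 0, 0.07, 0, 0, 0, 0, 0.07, 0, 0, 0, 0]

```text
clock: 18.9
position: [0.6363, 0.068, 0.1674]
ee_rot: [0.832, 0.555, -0.0, -0.0]
ft_force: [-0.4, -0.4, -0.7]
grip_width: 0.823
```

```bash
python3 g.py .6355 .064 .055 -23;python3 -c "
from h import *
s=snap('wrist','w10')"
```

```text
t 18.90 pos [0.6363 0.068  0.1674] yang -22.51 grip 0.0703 F [-0.4 -0.4 -0.7]
 -> d [-0.004   0.0008  0.1124] tw 0.008 (alt 3.150 -3.133) per10 [-0.0004  0.0001  0.0112] 0.0008
```

View pics/w10.png

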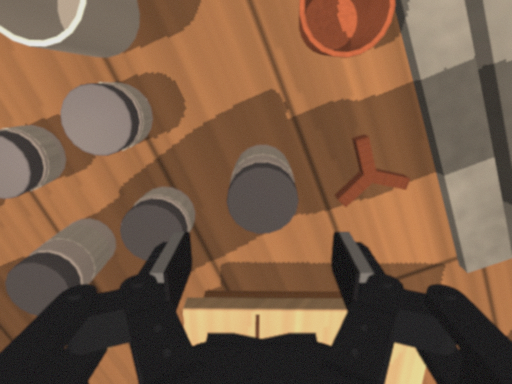

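```bash
cat > wl.py <<'E'
from h import *
import sys
def lids(tag,zt,rad,tol=.007):
    s=load(tag);P=cloud(s);im=s['im'].astype(int);sat=im.max(2)-im.min(2)
    m=((np.abs(P[...,2]-zt)<tol)&(sat<35)&(im.max(2)>45)).astype(np.uint8)
    m=cv2.morphologyEx(m,cv2.MORPH_OPEN,np.ones((5,5)))
    n,l,st,ce=cv2.connectedComponentsWithStats(m)
    for i in range(1,n):
        if st[i,4]<400: continue
        c,_=cv2.findContours((l==i).astype(np.uint8),0,1);c=max(c,key=len)[:,0]
        w=rayplane(s,c,zt)[:,:2].astype(np.float32)
        (x,y),r=cv2.minEnclosingCircle(w)
        print(tag,np.round(ce[i]),st[i,4],'xy %.4f %.4f r %.4f'%(x,y,r))
lids(sys.argv[1],float(sys.argv[2]),0)
E
python3 wl.py w10 .085; python3 wl.py w10 .05
```

```text
w10 [70. 27.] 712 xy 0.5682 0.2186 r 0.0220
w10 [262. 199.] 3716 xy 0.6361 0.0646 r 0.0264
w10 [ 35. 284.] 2444 xy 0.4410 0.0635 r 0.0283
w10 [25. 17.] 402 xy 0.5285 0.2452 r 0.0147
w10 [105.  27.] 529 xy 0.5747 0.2208 r 0.0214
w10 [ 98. 119.] 4007 xy 0.5374 0.1637 r 0.0288
w10 [ 14. 168.] 1725 xy 0.4457 0.1601 r 0.0283
w10 [148. 228.] 2321 xy 0.5304 0.0609 r 0.0291
w10 [ 78. 252.] 626 xy 0.4505 0.0662 r 0.0247
```

Request:
jog_arm:
  steps: [0.07, -0.004, 0, 0.012, 0.008, 0.07, -0.004, 0, 0.03, 0.008, 0.07, -0.004, 0, 0.05, 0.008, 0.07, -0.004, 0, 0.07, 0.008, 0.07, -0.004, 0, 0.09, 0.008, 0.07, -0.004, 0, 0.105, 0.008, 0.07, -0.004, 0, 0.112, 0.008, 0.07, -0.004, 0, 0.112, 0.008, 0.06, -0.004, 0, 0.112, 0.008, 0.05, -0.004, 0, 0.112, 0.008]
  grip_force: 40

```text
clock: 19.95
position: [0.6355, 0.0643, 0.0566]
ee_rot: [0.834, 0.552, 0.001, 0.0]
ft_force: [-0.6, 0.6, -1.8]
grip_width: 0.622
```

Request:
jog_arm:
  steps: [0.045, 0, 0, 0, 0, 0.045, 0, 0, 0, 0, 0.045, 0, 0, 0, 0, 0.045, 0, 0, 0, 0, 0.045, 0, 0, 0, 0, 0.045, 0, 0, -0.005, 0, 0.045, 0, 0, -0.02, 0, 0.045, 0, 0, -0.04, 0, 0.045, 0, 0, -0.07, 0, 0.045, 0, 0, -0.1, 0]

```text
clock: 20.95
position: [0.6343, 0.0642, 0.1571]
ee_rot: [0.834, 0.552, -0.0, -0.0]
ft_force: [1.0, -0.0, -2.2]
grip_width: 0.621
```

```bash
python3 g.py .580 -.3144 .2 -23
```

```text
t 20.95 pos [0.6343 0.0642 0.1571] yang -22.99 grip 0.0531 F [ 1.  -0.  -2.2]
 -> d [-0.3698  0.0978 -0.0428] tw 0.000 (alt 3.142 -3.141) per10 [-0.037   0.0098 -0.0043] 0.0
```

Request:
jog_arm:
  steps: [0.045, -0.02, 0.005, -0.015, 0, 0.045, -0.055, 0.015, -0.03, 0, 0.045, -0.095, 0.025, -0.043, 0, 0.045, -0.135, 0.036, -0.043, 0, 0.045, -0.175, 0.046, -0.043, 0, 0.045, -0.215, 0.057, -0.043, 0, 0.045, -0.255, 0.067, -0.043, 0, 0.045, -0.295, 0.078, -0.043, 0, 0.045, -0.335, 0.089, -0.043, 0, 0.045, -0.37, 0.098, -0.043, 0]

```text
clock: 21.95
position: [0.5789, -0.3176, 0.1989]
ee_rot: [0.834, 0.551, -0.0, 0.0]
ft_force: [0.2, 0.5, -2.5]
grip_width: 0.625
```

Request:
jog_arm:
  steps: [0.045, 0, 0, 0, 0, 0.045, 0, 0, 0, 0, 0.045, 0, 0, 0, 0, 0.045, 0, 0, 0, 0, 0.045, 0, 0, 0.02, 0, 0.045, 0, 0, 0.035, 0, 0.045, 0, 0, 0.05, 0, 0.045, 0, 0, 0.05, 0, 0.045, 0, 0, 0.05, 0, 0.045, 0, 0, 0.05, 0]

```text
clock: 22.95
position: [0.5809, -0.3149, 0.1492]
ee_rot: [0.834, 0.552, 0.0, 0.0]
ft_force: [-0.5, 0.2, -1.6]
grip_width: 0.627
```

```bash
python3 g.py .580 -.3144 .1175 -23;python3 -c "
from h import *
s=snap('wrist','w11')"
```

```text
t 22.95 pos [ 0.5809 -0.3149  0.1492] yang -22.98 grip 0.0536 F [-0.5  0.2 -1.6]
 -> d [ 0.0001 -0.001   0.0317] tw 0.000 (alt 3.142 -3.141) per10 [ 0.     -0.0001  0.0032] 0.0
```

View pics/w11.png

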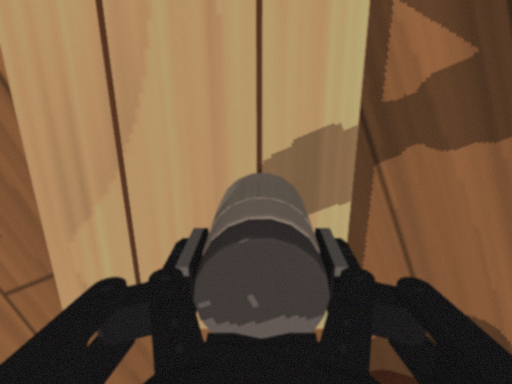

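The back line at column 259 passes under the jar, centred near column 262. I'll get its offset in numbers.

```bash
cat > ln.py <<'E'
from h import *
import sys
s=load(sys.argv[1]);o=manip.get_obs();r=R.from_quat(o['ee_rot']).as_matrix()
g=s['im'].astype(int).sum(2)
W=rayplane(s,np.c_[np.tile(np.arange(512),384),np.repeat(np.arange(384),512)],.06)
T=((W-o['position'])@r).reshape(384,512,3)
# expected line positions in shelf frame
a=np.radians(-23);ex=np.array([np.cos(a),np.sin(a)]);c=np.array([.559,-.236])
S=((W[:,:2]-c)@ex).reshape(384,512)
for off in(.05,-.05):
    L=[]
    for v in range(5,int(sys.argv[2]) if len(sys.argv)>2 else 160,10):
        k=np.where(np.abs(S[v]-off)<.012)[0]
        if len(k)<5: continue
        j=k[g[v,k].argmin()]
        if g[v,j]<np.median(g[v,k])*.75: L.append((S[v,j],T[v,j,1],T[v,j,0]))
    if L: L=np.array(L);print(off,len(L),'S med %.4f'%np.median(L[:,0]),'toolY %.4f'%np.median(L[:,1]),np.round(L[:,0],4))
E
python3 ln.py w11
```

```text
0.05 16 S med 0.0499 toolY -0.0012 [0.0494 0.05   0.0494 0.05   0.0494 0.05   0.05   0.05   0.05   0.0493
 0.0499 0.0499 0.0499 0.0499 0.0499 0.0499]
-0.05 16 S med -0.0501 toolY -0.1012 [-0.0491 -0.0506 -0.0496 -0.0498 -0.05   -0.0503 -0.0492 -0.0501 -0.0497
 -0.05   -0.0503 -0.0505 -0.0501 -0.0504 -0.05   -0.0503]
```

Request:
jog_arm:
  steps: [0.045, 0, -0.001, 0.008, 0, 0.045, 0, -0.001, 0.016, 0, 0.045, 0, -0.001, 0.023, 0, 0.045, 0, -0.001, 0.028, 0, 0.045, 0, -0.001, 0.031, 0, 0.045, 0, -0.001, 0.032, 0, 0.045, 0, -0.001, 0.0325, 0, 0.045, 0, -0.001, 0.033, 0, 0.045, 0, -0.001, 0.0335, 0, 0.045, 0, -0.001, 0.0335, 0]

```text
clock: 24.0
position: [0.5795, -0.3142, 0.1165]
ee_rot: [0.834, 0.552, 0.0, -0.0]
ft_force: [-6.6, 4.9, 12.4]
grip_width: 0.623
```

```bash
python3 g.py .580 -.3144 .1155 -23
```

```text
t 24.00 pos [ 0.5795 -0.3142  0.1165] yang -22.98 grip 0.0532 F [-6.6  4.9 12.4]
 -> d [0.0001 0.0005 0.001 ] tw 0.000 (alt 3.142 -3.141) per10 [0.     0.0001 0.0001] 0.0
```

Request:
jog_arm:
  steps: [0.045, 0, 0, -0.001, 0, 0.05, 0, 0, -0.001, 0, 0.056, 0, 0, -0.001, 0, 0.062, 0, 0, -0.001, 0, 0.068, 0, 0, -0.001, 0, 0.07, 0, 0, -0.001, 0, 0.07, 0, 0, -0.01, 0, 0.07, 0, 0, -0.03, 0, 0.07, 0, 0, -0.055, 0, 0.07, 0, 0, -0.09, 0]

```text
clock: 25.0
position: [0.579, -0.3138, 0.2053]
ee_rot: [0.834, 0.552, -0.001, -0.001]
ft_force: [0.4, 0.2, -0.2]
grip_width: 0.822
```

```bash
python3 g.py .648 .2527 .17 -90;python3 -c "
from h import *
s=snap('wrist','w12')"; python3 wl.py w12 .145
```

```text
t 25.00 pos [ 0.579  -0.3138  0.2053] yang -22.99 grip 0.0702 F [ 0.4  0.2 -0.2]
 -> d [ 0.5485 -0.1576  0.0356] tw 1.170 (alt 4.311 -1.972) per10 [ 0.0549 -0.0158  0.0036] 0.117
w12 [263. 206.] 4442 xy 0.5805 -0.3141 r 0.0262
```

View pics/w12.png

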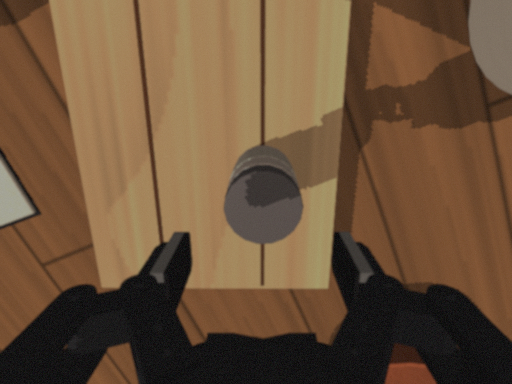

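Request:
jog_arm:
  steps: [0.07, 0.03, -0.009, 0, 0.05, 0.07, 0.075, -0.022, 0, 0.15, 0.07, 0.12, -0.034, 0, 0.25, 0.07, 0.165, -0.047, 0, 0.35, 0.07, 0.21, -0.06, 0, 0.45, 0.07, 0.255, -0.073, 0, 0.55, 0.07, 0.3, -0.086, 0, 0.65, 0.07, 0.345, -0.099, 0, 0.75, 0.07, 0.39, -0.112, 0, 0.85, 0.07, 0.435, -0.125, 0, 0.95]

```text
clock: 26.05
position: [0.6345, 0.1371, 0.2058]
ee_rot: [0.994, 0.108, 0.001, -0.0]
ft_force: [1.2, -0.3, 0.3]
grip_width: 0.819
```

```bash
python3 g.py .648 .2527 .17 -90
```

```text
t 26.05 pos [0.6345 0.1371 0.2058] yang -77.64 grip 0.0700 F [ 1.2 -0.3  0.3]
 -> d [ 0.0379 -0.11    0.0359] tw 0.216 (alt 3.357 -2.926) per10 [ 0.0038 -0.011   0.0036] 0.0216
```

Request:
jog_arm:
  steps: [0.07, 0.008, -0.025, 0, 0.1, 0.07, 0.018, -0.05, 0, 0.21, 0.07, 0.028, -0.08, 0.01, 0.216, 0.07, 0.038, -0.11, 0.02, 0.216, 0.07, 0.038, -0.11, 0.03, 0.216, 0.07, 0.038, -0.11, 0.036, 0.216, 0.07, 0.038, -0.11, 0.036, 0.216, 0.07, 0.038, -0.11, 0.036, 0.216, 0.07, 0.038, -0.11, 0.036, 0.216, 0.07, 0.038, -0.11, 0.036, 0.216]

```text
clock: 27.05
position: [0.6477, 0.2502, 0.1697]
ee_rot: [1.0, 0.001, 0.0, -0.0]
ft_force: [-0.1, -0.2, 0.4]
grip_width: 0.821
```

```bash
python3 -c "
from h import *
s=snap('wrist','w13')"; python3 wl.py w13 .085;python3 g.py .648 .2527 .055 -90
```

```text
w13 [257. 193.] 3752 xy 0.6494 0.2529 r 0.0266
w13 [259. 264.] 547 xy 0.5834 0.2511 r 0.0275
t 27.10 pos [0.6477 0.2504 0.1695] yang -89.81 grip 0.0701 F [-0.1 -0.8  0.7]
 -> d [ 0.0003 -0.0023  0.1145] tw 0.003 (alt 3.145 -3.138) per10 [ 0.     -0.0002  0.0115] 0.0003
```

View pics/w13.png

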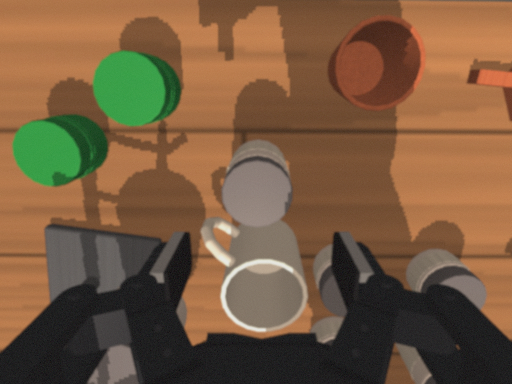

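```bash
python3 -c "
from h import *
s=load('w13')
for z in(.04,.07): print(rayplane(s,[(205,235),(215,220),(235,228)],z).round(3).tolist())
P=cloud(s); print(P[220,212],P[235,205],P[228,222])"
```

```text
[[0.593, 0.302, 0.04], [0.608, 0.292, 0.04], [0.6, 0.274, 0.04]]
[[0.608, 0.295, 0.07], [0.622, 0.287, 0.07], [0.615, 0.271, 0.07]]
[0.60632589 0.29485345 0.03703557] [0.60321007 0.29734758 0.06049781] [0.59235661 0.28761291 0.0251166 ]
```

Request:
jog_arm:
  steps: [0.07, 0.001, -0.0025, 0.012, 0.003, 0.07, 0.001, -0.0025, 0.03, 0.003, 0.07, 0.001, -0.0025, 0.05, 0.003, 0.07, 0.001, -0.0025, 0.07, 0.003, 0.07, 0.001, -0.0025, 0.09, 0.003, 0.07, 0.001, -0.0025, 0.105, 0.003, 0.07, 0.001, -0.0025, 0.114, 0.003, 0.07, 0.001, -0.0025, 0.114, 0.003, 0.06, 0.001, -0.0025, 0.114, 0.003, 0.05, 0.001, -0.0025, 0.114, 0.003]

```text
clock: 28.1
position: [0.6491, 0.2534, 0.0561]
ee_rot: [1.0, 0.0, 0.001, -0.0]
ft_force: [0.8, 0.3, -1.6]
grip_width: 0.622
```

Request:
jog_arm:
  steps: [0.045, 0, 0, 0, 0, 0.045, 0, 0, 0, 0, 0.045, 0, 0, 0, 0, 0.045, 0, 0, 0, 0, 0.045, 0, 0, 0, 0, 0.045, 0, 0, -0.005, 0, 0.045, 0, 0, -0.02, 0, 0.045, 0, 0, -0.05, 0, 0.045, 0, 0, -0.09, 0, 0.045, 0, 0, -0.13, 0]

```text
clock: 29.1
position: [0.648, 0.2529, 0.1869]
ee_rot: [1.0, 0.0, -0.0, 0.0]
ft_force: [0.9, 1.3, -2.1]
grip_width: 0.622
```

```bash
python3 g.py .605 -.2555 .2 -23
```

```text
t 29.10 pos [0.648  0.2529 0.1869] yang -89.98 grip 0.0531 F [ 0.9  1.3 -2.1]
 -> d [-0.0432  0.5084 -0.0129] tw -1.169 (alt 1.973 -4.311) per10 [-0.0043  0.0508 -0.0013] -0.1169
```

Request:
jog_arm:
  steps: [0.045, -0.002, 0.02, -0.005, -0.03, 0.045, -0.005, 0.055, -0.013, -0.12, 0.045, -0.008, 0.095, -0.013, -0.22, 0.045, -0.011, 0.135, -0.013, -0.33, 0.045, -0.015, 0.18, -0.013, -0.44, 0.045, -0.019, 0.225, -0.013, -0.55, 0.045, -0.023, 0.27, -0.013, -0.66, 0.045, -0.027, 0.315, -0.013, -0.77, 0.045, -0.031, 0.36, -0.013, -0.87, 0.045, -0.034, 0.4, -0.013, -0.96]

```text
clock: 30.1
position: [0.6138, -0.1496, 0.199]
ee_rot: [0.886, 0.463, 0.0, 0.0]
ft_force: [0.7, 0.1, -1.9]
grip_width: 0.62
```

```bash
python3 g.py .605 -.2555 .16 -23
```

```text
t 30.10 pos [ 0.6138 -0.1496  0.199 ] yang -34.81 grip 0.0530 F [ 0.7  0.1 -1.9]
 -> d [-0.092   0.0532  0.039 ] tw -0.206 (alt 2.936 -3.348) per10 [-0.0092  0.0053  0.0039] -0.0206
```

Request:
jog_arm:
  steps: [0.045, -0.025, 0.014, 0, -0.07, 0.045, -0.05, 0.029, 0, -0.14, 0.045, -0.075, 0.043, 0, -0.206, 0.045, -0.092, 0.053, 0.01, -0.206, 0.045, -0.092, 0.053, 0.02, -0.206, 0.045, -0.092, 0.053, 0.03, -0.206, 0.045, -0.092, 0.053, 0.039, -0.206, 0.045, -0.092, 0.053, 0.039, -0.206, 0.045, -0.092, 0.053, 0.039, -0.206, 0.045, -0.092, 0.053, 0.039, -0.206]

```text
clock: 31.1
position: [0.6059, -0.2522, 0.1595]
ee_rot: [0.834, 0.551, 0.0, 0.0]
ft_force: [0.4, -1.0, -2.2]
grip_width: 0.623
```

```bash
python3 g.py .605 -.2555 .117 -23; python3 -c "
from h import *
s=snap('wrist','w14')"; python3 ln.py w14 120; python3 wl.py w14 .145
```

```text
t 31.10 pos [ 0.6059 -0.2522  0.1595] yang -23.11 grip 0.0532 F [ 0.4 -1.  -2.2]
 -> d [-0.0034  0.0004  0.0425] tw -0.002 (alt 3.140 -3.143) per10 [-0.0003  0.      0.0042] -0.0002
0.05 12 S med 0.0500 toolY 0.0002 [0.0494 0.0494 0.05   0.0494 0.05   0.05   0.05   0.05   0.05   0.05
 0.0499 0.0499]
-0.05 12 S med -0.0497 toolY -0.0995 [-0.0506 -0.0501 -0.0497 -0.0492 -0.0501 -0.0496 -0.0498 -0.0494 -0.0496
 -0.0498 -0.0501 -0.0496]
w14 [261. 202.] 853 xy 0.6113 -0.2389 r 0.0219
```

View pics/w14.png

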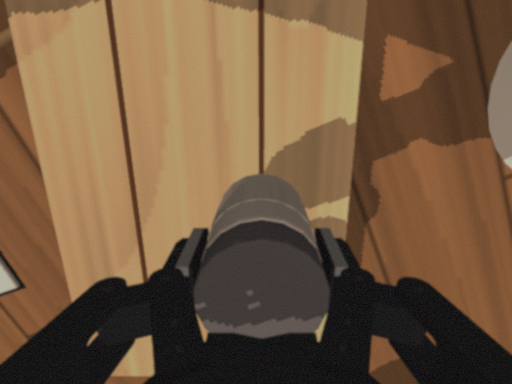

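Request:
jog_arm:
  steps: [0.045, -0.003, 0, 0.01, 0, 0.045, -0.003, 0, 0.02, 0, 0.045, -0.003, 0, 0.03, 0, 0.045, -0.003, 0, 0.037, 0, 0.045, -0.003, 0, 0.041, 0, 0.045, -0.003, 0, 0.042, 0, 0.045, -0.003, 0, 0.0425, 0, 0.045, -0.003, 0, 0.043, 0, 0.045, -0.003, 0, 0.0435, 0, 0.045, -0.003, 0, 0.0435, 0]

```text
clock: 32.15
position: [0.6045, -0.2555, 0.116]
ee_rot: [0.835, 0.551, 0.0, 0.0]
ft_force: [-1.1, 0.5, 1.7]
grip_width: 0.624
```

```bash
python3 g.py .605 -.2555 .1155 -23
```

```text
t 32.15 pos [ 0.6045 -0.2555  0.116 ] yang -23.15 grip 0.0533 F [-1.1  0.5  1.7]
 -> d [0.0002 0.0005 0.0005] tw -0.003 (alt 3.139 -3.144) per10 [0. 0. 0.] -0.0003
```

In contact with 1.7 N. Releasing.

Request:
jog_arm:
  steps: [0.05, 0, 0, 0, 0, 0.056, 0, 0, 0, 0, 0.062, 0, 0, 0, 0, 0.068, 0, 0, 0, 0, 0.07, 0, 0, 0, 0, 0.07, 0, 0, -0.005, 0, 0.07, 0, 0, -0.02, 0, 0.07, 0, 0, -0.04, 0, 0.07, 0, 0, -0.065, 0, 0.07, 0, 0, -0.09, 0]

```text
clock: 33.15
position: [0.6043, -0.2555, 0.2077]
ee_rot: [0.835, 0.551, 0.0, 0.0]
ft_force: [-0.0, 0.2, 0.2]
grip_width: 0.82
```

```bash
python3 -c "
from h import *
s=snap('wrist','w15');s=snap('top','t15')"; python3 wl.py w15 .145; python3 meas.py t15; python3 g.py .438 .0628 .19 -23
```

```text
w15 [261. 205.] 4419 xy 0.6044 -0.2558 r 0.0265
w15 [262. 285.] 3372 xy 0.5809 -0.3129 r 0.0267
tub [228.  196.2] 223 [0.534  0.1642 0.0497] 0.535 0.1641 0.0283
tub [260.  197.7] 229 [0.5264 0.0606 0.0494] 0.5264 0.0606 0.0282
tub [228.9 226.1] 234 [0.4371 0.1634 0.0497] 0.4371 0.1637 0.0278
jar [363.7  90.5] 700 [ 0.8611 -0.2815  0.0839] 0.8586 -0.2814 0.0758
jar [260.5 225.6] 210 [0.4361 0.0622 0.0846] 0.4351 0.0624 0.0259
tubS [241.2  74.9] 81 [0.9134 0.1107 0.1054] 0.9165 0.1114 0.0262
jarS [363.1 166.5] 159 [ 0.6057 -0.2511  0.1447] 0.6023 -0.2564 0.0262
t 33.25 pos [ 0.6058 -0.2565  0.2106] yang -23.17 grip 0.0698 F [ 0.1 -0.4  0.5]
 -> d [ 0.2276 -0.28    0.0189] tw -0.003 (alt 3.139 -3.145) per10 [ 0.0228 -0.028   0.0019] -0.0003
```

View pics/w15.png

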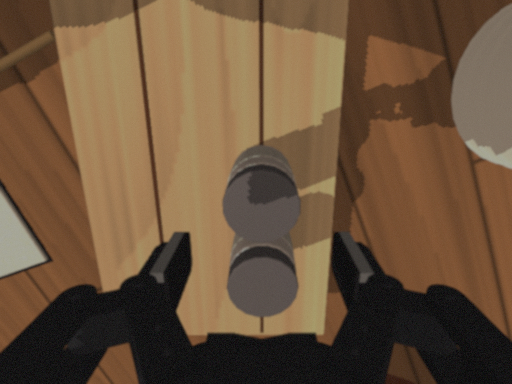

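Request:
jog_arm:
  steps: [0.07, 0.02, -0.025, 0, 0, 0.07, 0.045, -0.055, 0, 0, 0.07, 0.073, -0.09, 0, 0, 0.07, 0.1, -0.125, 0, 0, 0.07, 0.13, -0.16, 0, 0, 0.07, 0.16, -0.195, 0, 0, 0.07, 0.187, -0.23, 0, 0, 0.07, 0.21, -0.26, 0, 0, 0.07, 0.228, -0.28, 0.01, 0, 0.07, 0.228, -0.28, 0.019, 0]

```text
clock: 34.25
position: [0.4353, 0.0676, 0.1866]
ee_rot: [0.833, 0.553, 0.001, -0.001]
ft_force: [0.2, -0.6, 0.9]
grip_width: 0.819
```

Request:
jog_arm:
  steps: [0.07, 0, 0, 0, 0, 0.07, 0, 0, 0, 0, 0.07, 0, 0, 0.01, 0, 0.07, 0, 0, 0.02, 0, 0.07, 0, 0, 0.02, 0, 0.07, 0, 0, 0.02, 0, 0.07, 0, 0, 0.02, 0, 0.07, 0, 0, 0.02, 0, 0.07, 0, 0, 0.02, 0, 0.07, 0, 0, 0.02, 0]

```text
clock: 35.25
position: [0.4366, 0.0644, 0.1666]
ee_rot: [0.835, 0.551, 0.0, -0.0]
ft_force: [0.1, -0.1, -0.5]
grip_width: 0.819
```

```bash
python3 -c "
from h import *
s=snap('wrist','w16')"; python3 wl.py w16 .085;python3 wl.py w16 .05;python3 g.py .4375 .0628 .055 -23
```

```text
w16 [262. 197.] 3765 xy 0.4375 0.0627 r 0.0266
w16 [332.  21.] 3156 xy 0.5338 0.1627 r 0.0280
w16 [210.  63.] 4654 xy 0.4379 0.1628 r 0.0282
w16 [366. 142.] 3736 xy 0.5266 0.0607 r 0.0283
t 35.30 pos [0.4365 0.0644 0.1665] yang -23.14 grip 0.0704 F [ 0.3 -0.6  0.6]
 -> d [-0.0012  0.0015  0.1115] tw -0.002 (alt 3.139 -3.144) per10 [-0.0001  0.0002  0.0112] -0.0002
```

View pics/w16.png

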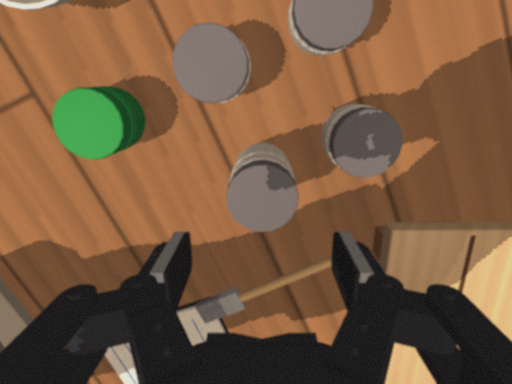

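Request:
jog_arm:
  steps: [0.07, -0.001, 0.0015, 0.012, 0, 0.07, -0.001, 0.0015, 0.03, 0, 0.07, -0.001, 0.0015, 0.05, 0, 0.07, -0.001, 0.0015, 0.07, 0, 0.07, -0.001, 0.0015, 0.09, 0, 0.07, -0.001, 0.0015, 0.105, 0, 0.07, -0.001, 0.0015, 0.1115, 0, 0.07, -0.001, 0.0015, 0.1115, 0, 0.06, -0.001, 0.0015, 0.1115, 0, 0.05, -0.001, 0.0015, 0.1115, 0]

```text
clock: 36.3
position: [0.4379, 0.063, 0.0557]
ee_rot: [0.835, 0.551, 0.001, -0.0]
ft_force: [0.4, -0.5, -1.7]
grip_width: 0.621
```

Request:
jog_arm:
  steps: [0.045, 0, 0, 0, 0, 0.045, 0, 0, 0, 0, 0.045, 0, 0, 0, 0, 0.045, 0, 0, 0, 0, 0.045, 0, 0, 0, 0, 0.045, 0, 0, -0.005, 0, 0.045, 0, 0, -0.02, 0, 0.045, 0, 0, -0.05, 0, 0.045, 0, 0, -0.09, 0, 0.045, 0, 0, -0.13, 0]

```text
clock: 37.3
position: [0.4369, 0.0624, 0.1863]
ee_rot: [0.835, 0.551, -0.0, 0.0]
ft_force: [1.6, 0.4, -3.2]
grip_width: 0.625
```

```bash
python3 g.py .630 -.1966 .19 -23
```

```text
t 37.30 pos [0.4369 0.0624 0.1863] yang -23.18 grip 0.0533 F [ 1.6  0.4 -3.2]
 -> d [-0.1621  0.2795 -0.0037] tw -0.003 (alt 3.139 -3.145) per10 [-0.0162  0.0279 -0.0004] -0.0003
```

Request:
jog_arm:
  steps: [0.045, -0.012, 0.02, -0.01, 0, 0.045, -0.03, 0.052, -0.01, 0, 0.045, -0.05, 0.086, -0.01, 0, 0.045, -0.07, 0.121, -0.01, 0, 0.045, -0.09, 0.155, -0.01, 0, 0.045, -0.11, 0.19, -0.01, 0, 0.045, -0.13, 0.224, -0.01, 0, 0.045, -0.15, 0.259, -0.01, 0, 0.045, -0.162, 0.279, 0, 0, 0.045, -0.162, 0.279, 0.02, 0]

```text
clock: 38.3
position: [0.6313, -0.1999, 0.1655]
ee_rot: [0.836, 0.549, -0.0, 0.002]
ft_force: [-0.6, 0.6, -2.8]
grip_width: 0.622
```

Request:
jog_arm:
  steps: [0.045, 0, 0, 0, 0, 0.045, 0, 0, 0, 0, 0.045, 0, 0, 0.01, 0, 0.045, 0, 0, 0.015, 0, 0.045, 0, 0, 0.015, 0, 0.045, 0, 0, 0.015, 0, 0.045, 0, 0, 0.015, 0, 0.045, 0, 0, 0.015, 0, 0.045, 0, 0, 0.015, 0, 0.045, 0, 0, 0.015, 0]

```text
clock: 39.3
position: [0.6304, -0.1958, 0.15]
ee_rot: [0.835, 0.551, 0.0, 0.0]
ft_force: [0.2, 0.5, -2.2]
grip_width: 0.628
```

```bash
python3 -c "
from h import *
s=snap('wrist','w17')"; python3 ln.py w17 120;python3 g.py .630 -.1966 .116 -23
```

```text
0.05 11 S med 0.0498 toolY -0.0004 [0.0481 0.0493 0.0499 0.0505 0.0492 0.0505 0.0505 0.0498 0.0498 0.0497
 0.0504]
-0.05 10 S med -0.0499 toolY -0.1000 [-0.0495 -0.0503 -0.0493 -0.0502 -0.0505 -0.0501 -0.049  -0.0499 -0.0495
 -0.0498]
t 39.35 pos [ 0.6303 -0.1958  0.15  ] yang -23.15 grip 0.0531 F [-0.5  0.5 -2.5]
 -> d [-0.0009 -0.      0.034 ] tw -0.003 (alt 3.139 -3.144) per10 [-0.0001 -0.      0.0034] -0.0003
```

View pics/w17.png

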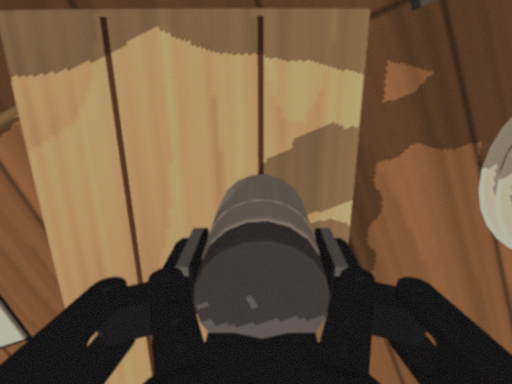

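Request:
jog_arm:
  steps: [0.045, -0.001, 0, 0.008, 0, 0.045, -0.001, 0, 0.016, 0, 0.045, -0.001, 0, 0.024, 0, 0.045, -0.001, 0, 0.029, 0, 0.045, -0.001, 0, 0.032, 0, 0.045, -0.001, 0, 0.033, 0, 0.045, -0.001, 0, 0.0335, 0, 0.045, -0.001, 0, 0.034, 0, 0.045, -0.001, 0, 0.034, 0, 0.045, -0.001, 0, 0.034, 0]

```text
clock: 40.35
position: [0.63, -0.1967, 0.1161]
ee_rot: [0.835, 0.551, 0.0, 0.0]
ft_force: [-0.3, -1.0, -2.7]
grip_width: 0.623
```

Request:
jog_arm:
  steps: [0.05, 0, 0, 0, 0, 0.056, 0, 0, 0, 0, 0.062, 0, 0, 0, 0, 0.068, 0, 0, 0, 0, 0.07, 0, 0, 0, 0, 0.07, 0, 0, -0.005, 0, 0.07, 0, 0, -0.02, 0, 0.07, 0, 0, -0.04, 0, 0.07, 0, 0, -0.065, 0, 0.07, 0, 0, -0.09, 0]

```text
clock: 41.35
position: [0.6299, -0.1969, 0.2082]
ee_rot: [0.835, 0.551, 0.0, 0.0]
ft_force: [0.2, -0.5, 1.1]
grip_width: 0.822
```

```bash
python3 -c "
from h import *
s=snap('wrist','w18');s=snap('top','t18')"; python3 wl.py w18 .145; python3 meas.py t18; python3 g.py .5285 .0607 .14 -23
```

```text
w18 [261. 205.] 4458 xy 0.6300 -0.1972 r 0.0265
w18 [260. 286.] 3400 xy 0.6049 -0.2545 r 0.0268
tub [227.9 196.1] 236 [0.5341 0.1645 0.0498] 0.5348 0.1644 0.0284
tub [260.1 197.7] 235 [0.5262 0.0605 0.0494] 0.5266 0.0606 0.0284
tub [228.4 226.2] 225 [0.4369 0.1649 0.0499] 0.437 0.1637 0.0279
jar [360.6  86.7] 526 [ 0.874  -0.2722  0.0838] 0.8584 -0.2828 0.0767
jarS [341.3 158.4] 123 [ 0.6322 -0.1866  0.1443] 0.6304 -0.1919 0.0247
t 41.45 pos [ 0.6315 -0.1978  0.2111] yang -23.17 grip 0.0701 F [ 0.4 -0.1 -1.5]
 -> d [ 0.197  -0.1968  0.07  ] tw -0.003 (alt 3.139 -3.145) per10 [ 0.0197 -0.0197  0.007 ] -0.0003
```

View pics/w18.png

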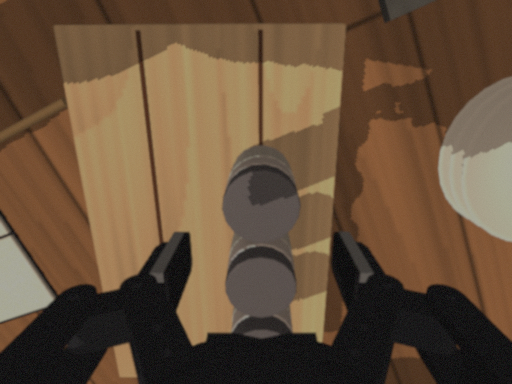

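Request:
jog_arm:
  steps: [0.074, 0.015, -0.015, 0, 0, 0.074, 0.04, -0.04, 0, 0, 0.074, 0.065, -0.065, 0, 0, 0.074, 0.09, -0.09, 0, 0, 0.074, 0.115, -0.115, 0, 0, 0.074, 0.14, -0.14, 0.01, 0, 0.074, 0.165, -0.165, 0.025, 0, 0.074, 0.185, -0.185, 0.045, 0, 0.074, 0.197, -0.197, 0.06, 0, 0.074, 0.197, -0.197, 0.07, 0]

```text
clock: 42.45
position: [0.5251, 0.0646, 0.1352]
ee_rot: [0.833, 0.553, -0.0, -0.001]
ft_force: [0.1, -0.4, 0.4]
grip_width: 0.87
```

Request:
jog_arm:
  steps: [0.074, 0, 0, 0, 0, 0.074, 0, 0, 0, 0, 0.074, 0, 0, 0, 0, 0.074, 0, 0, 0, 0, 0.074, 0, 0, 0, 0, 0.074, 0, 0, 0, 0, 0.074, 0, 0, 0, 0, 0.074, 0, 0, 0, 0, 0.074, 0, 0, 0, 0, 0.074, 0, 0, 0, 0]

```text
clock: 43.45
position: [0.5262, 0.0619, 0.1359]
ee_rot: [0.835, 0.551, 0.0, -0.0]
ft_force: [-0.3, 0.2, 0.4]
grip_width: 0.865
```

```bash
python3 -c "
from h import *
s=snap('wrist','w19')"; python3 wl.py w19 .05;python3 g.py .528 .0607 .028 -23
```

```text
w19 [212.  50.] 6339 xy 0.5354 0.1631 r 0.0281
w19 [ 85. 111.] 5439 xy 0.4400 0.1627 r 0.0291
w19 [264. 194.] 4286 xy 0.5286 0.0606 r 0.0284
t 43.50 pos [0.5262 0.0619 0.1359] yang -23.15 grip 0.0741 F [ 0.  -0.4 -0.1]
 -> d [-0.0004  0.0021  0.1079] tw -0.003 (alt 3.139 -3.144) per10 [-0.      0.0002  0.0108] -0.0003
```

View pics/w19.png

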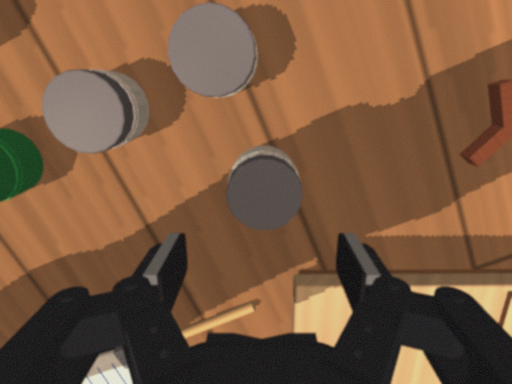

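Request:
jog_arm:
  steps: [0.074, 0, 0.0024, 0.012, 0, 0.074, 0, 0.0024, 0.03, 0, 0.074, 0, 0.0024, 0.05, 0, 0.074, 0, 0.0024, 0.07, 0, 0.074, 0, 0.0024, 0.088, 0, 0.074, 0, 0.0024, 0.1, 0, 0.074, 0, 0.0024, 0.108, 0, 0.074, 0, 0.0024, 0.108, 0, 0.066, 0, 0.0024, 0.108, 0, 0.056, 0, 0.0024, 0.108, 0]

```text
clock: 44.5
position: [0.5291, 0.0611, 0.0289]
ee_rot: [0.835, 0.551, 0.001, 0.0]
ft_force: [-1.3, 0.3, 0.1]
grip_width: 0.669
```

Request:
jog_arm:
  steps: [0.05, 0, 0, 0, 0, 0.05, 0, 0, 0, 0, 0.05, 0, 0, 0, 0, 0.05, 0, 0, 0, 0, 0.05, 0, 0, 0, 0, 0.05, 0, 0, -0.005, 0, 0.05, 0, 0, -0.02, 0, 0.05, 0, 0, -0.05, 0, 0.05, 0, 0, -0.09, 0, 0.05, 0, 0, -0.13, 0]

```text
clock: 45.5
position: [0.528, 0.0605, 0.1601]
ee_rot: [0.835, 0.551, -0.0, 0.0]
ft_force: [0.9, 1.3, -2.5]
grip_width: 0.67
```

```bash
python3 g.py .4872 -.2773 .16 -23
```

```text
t 45.50 pos [0.528  0.0605 0.1601] yang -23.19 grip 0.0573 F [ 0.9  1.3 -2.5]
 -> d [-3.266e-01  9.550e-02  2.000e-04] tw -0.003 (alt 3.138 -3.145) per10 [-0.0327  0.0095  0.    ] -0.0003
```

Request:
jog_arm:
  steps: [0.05, -0.015, 0.005, -0.01, 0, 0.05, -0.045, 0.013, -0.02, 0, 0.05, -0.08, 0.023, -0.02, 0, 0.05, -0.118, 0.034, -0.02, 0, 0.05, -0.158, 0.046, -0.02, 0, 0.05, -0.198, 0.058, -0.02, 0, 0.05, -0.238, 0.07, -0.02, 0, 0.05, -0.275, 0.08, -0.02, 0, 0.05, -0.305, 0.089, -0.015, 0, 0.05, -0.326, 0.0955, 0, 0]

```text
clock: 46.5
position: [0.4873, -0.2797, 0.1591]
ee_rot: [0.835, 0.55, 0.001, 0.001]
ft_force: [0.8, 1.3, -1.6]
grip_width: 0.667
```

Request:
jog_arm:
  steps: [0.05, 0, 0, 0, 0, 0.05, 0, 0, 0, 0, 0.05, 0, 0, 0.01, 0, 0.05, 0, 0, 0.025, 0, 0.05, 0, 0, 0.04, 0, 0.05, 0, 0, 0.04, 0, 0.05, 0, 0, 0.04, 0, 0.05, 0, 0, 0.04, 0, 0.05, 0, 0, 0.04, 0, 0.05, 0, 0, 0.04, 0]

```text
clock: 47.5
position: [0.4883, -0.2765, 0.1183]
ee_rot: [0.835, 0.551, 0.0, 0.0]
ft_force: [-0.5, 0.9, -2.1]
grip_width: 0.669
```

```bash
python3 -c "
from h import *
s=snap('wrist','w20')"; python3 ln.py w20 120;python3 g.py .4872 -.2773 .089 -23
```

```text
0.05 4 S med 0.0497 toolY 0.0988 [0.0593 0.0493 0.0502 0.0385]
-0.05 12 S med -0.0499 toolY -0.0008 [-0.0497 -0.0497 -0.0508 -0.0498 -0.0498 -0.0498 -0.0498 -0.0504 -0.0505
 -0.0499 -0.0511 -0.0506]
t 47.55 pos [ 0.4883 -0.2764  0.1182] yang -23.15 grip 0.0571 F [-0.5  1.2 -2.3]
 -> d [-0.0012 -0.0007  0.0292] tw -0.003 (alt 3.139 -3.144) per10 [-0.0001 -0.0001  0.0029] -0.0003
```

View pics/w20.png

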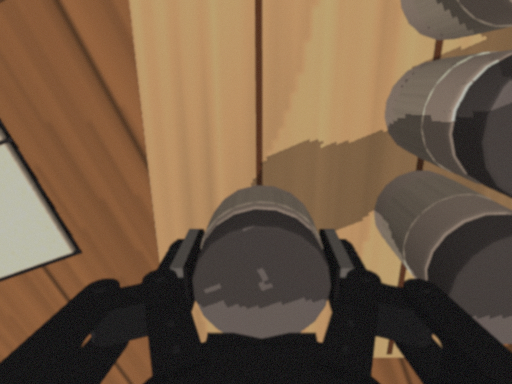

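Request:
jog_arm:
  steps: [0.05, -0.001, -0.0008, 0.008, 0, 0.05, -0.001, -0.0008, 0.015, 0, 0.05, -0.001, -0.0008, 0.021, 0, 0.05, -0.001, -0.0008, 0.025, 0, 0.05, -0.001, -0.0008, 0.0275, 0, 0.05, -0.001, -0.0008, 0.0285, 0, 0.05, -0.001, -0.0008, 0.029, 0, 0.05, -0.001, -0.0008, 0.0295, 0, 0.05, -0.001, -0.0008, 0.03, 0, 0.05, -0.001, -0.0008, 0.03, 0]

```text
clock: 48.55
position: [0.487, -0.277, 0.0889]
ee_rot: [0.835, 0.551, 0.0, -0.0]
ft_force: [-4.9, 3.2, 9.4]
grip_width: 0.67
```

```bash
python3 g.py .4872 -.2773 .089 -23
```

```text
t 48.55 pos [ 0.487  -0.277   0.0889] yang -23.16 grip 0.0572 F [-4.9  3.2  9.4]
 -> d [-0.0002  0.0003 -0.0001] tw -0.003 (alt 3.139 -3.144) per10 [-0.  0. -0.] -0.0003
```

Contact. I'll release, lift, and look again, since a tub may have been knocked.

Request:
jog_arm:
  steps: [0.05, 0, 0, -0.0005, 0, 0.056, 0, 0, -0.0005, 0, 0.062, 0, 0, -0.0005, 0, 0.068, 0, 0, -0.0005, 0, 0.072, 0, 0, -0.0005, 0, 0.072, 0, 0, -0.005, 0, 0.072, 0, 0, -0.02, 0, 0.072, 0, 0, -0.045, 0, 0.072, 0, 0, -0.075, 0, 0.072, 0, 0, -0.11, 0]

```text
clock: 49.55
position: [0.4865, -0.277, 0.1997]
ee_rot: [0.835, 0.551, -0.0, -0.0]
ft_force: [0.4, 0.9, 0.4]
grip_width: 0.844
```

```bash
python3 -c "
from h import *
s=snap('wrist','w21');s=snap('top','t21')"; python3 wl.py w21 .11; python3 meas.py t21; python3 g.py .536 .164 .14 -23
```

```text
w21 [387.  25.] 493 xy 0.6087 -0.2049 r 0.0178
w21 [378. 167.] 435 xy 0.5744 -0.2958 r 0.0197
w21 [262. 191.] 4053 xy 0.4875 -0.2773 r 0.0281
tub [228.  196.1] 226 [0.5344 0.1642 0.0497] 0.5347 0.1644 0.0283
tub [228.7 226.1] 234 [0.4372 0.1639 0.0496] 0.4369 0.1641 0.0278
jar [364.1  91.2] 681 [ 0.8587 -0.2829  0.0838] 0.8587 -0.2808 0.0764
tubS [213.1 103.9] 101 [0.8219 0.2012 0.1056] 0.8218 0.1959 0.0296
tubS [370.5 206.5] 255 [ 0.4858 -0.2781  0.11  ] 0.4853 -0.2793 0.0281
jarS [344.8 159.8] 247 [ 0.6274 -0.1968  0.1447] 0.6275 -0.1971 0.0273
jarS [365.1 167.8] 230 [ 0.6017 -0.2569  0.1448] 0.6022 -0.2571 0.0262
jarS [384.4 175. ] 228 [ 0.5783 -0.314   0.1449] 0.5779 -0.3144 0.026
t 49.65 pos [ 0.4887 -0.2786  0.2033] yang -23.19 grip 0.0726 F [-0.  -1.  -0.1]
 -> d [ 0.4254 -0.1313  0.0628] tw -0.003 (alt 3.138 -3.145) per10 [ 0.0425 -0.0131  0.0063] -0.0003
```

View pics/w21.png

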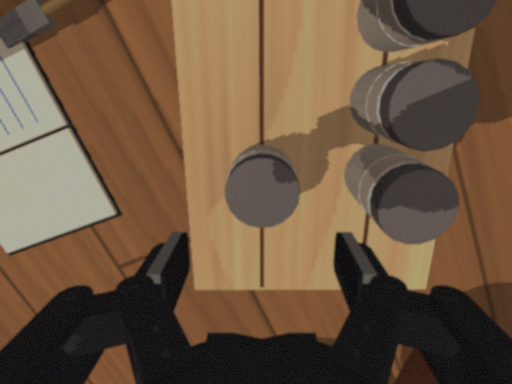

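Request:
jog_arm:
  steps: [0.074, 0.025, -0.008, 0, 0, 0.074, 0.07, -0.022, 0, 0, 0.074, 0.118, -0.036, 0, 0, 0.074, 0.166, -0.051, 0, 0, 0.074, 0.214, -0.066, 0, 0, 0.074, 0.262, -0.081, 0.01, 0, 0.074, 0.31, -0.096, 0.025, 0, 0.074, 0.356, -0.11, 0.04, 0, 0.074, 0.395, -0.122, 0.055, 0, 0.074, 0.4254, -0.1313, 0.063, 0]

```text
clock: 50.65
position: [0.5327, 0.1693, 0.1341]
ee_rot: [0.834, 0.552, -0.0, -0.0]
ft_force: [1.2, -0.0, 0.0]
grip_width: 0.869
```

Request:
jog_arm:
  steps: [0.074, 0, 0, 0, 0, 0.074, 0, 0, 0, 0, 0.074, 0, 0, 0, 0, 0.074, 0, 0, 0, 0, 0.074, 0, 0, 0, 0, 0.074, 0, 0, 0, 0, 0.074, 0, 0, 0, 0, 0.074, 0, 0, 0, 0, 0.074, 0, 0, 0, 0, 0.074, 0, 0, 0, 0]

```text
clock: 51.65
position: [0.5335, 0.1658, 0.1349]
ee_rot: [0.835, 0.551, 0.0, -0.0]
ft_force: [-0.6, 0.2, 0.3]
grip_width: 0.867
```

```bash
python3 -c "
from h import *
s=snap('wrist','w22')"; python3 wl.py w22 .05;python3 g.py .5362 .1638 .028 -23
```

```text
w22 [ 17. 131.] 749 xy 0.3903 0.2762 r 0.0311
w22 [264. 193.] 4282 xy 0.5359 0.1651 r 0.0284
w22 [142. 232.] 2573 xy 0.4399 0.1662 r 0.0292
t 51.70 pos [0.5334 0.1658 0.1349] yang -23.15 grip 0.0742 F [-0.   0.2 -0. ]
 -> d [-0.0008  0.0033  0.1069] tw -0.003 (alt 3.139 -3.144) per10 [-0.0001  0.0003  0.0107] -0.0003
```

View pics/w22.png

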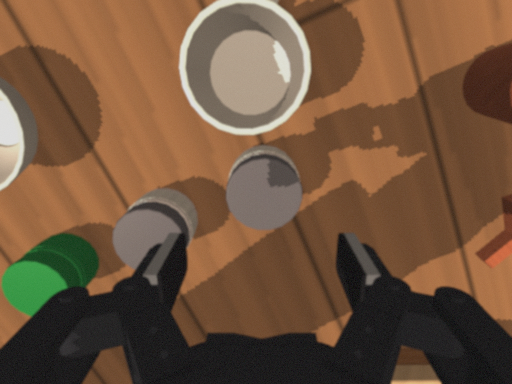

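Request:
jog_arm:
  steps: [0.074, 0, 0.0028, 0.012, 0, 0.074, 0, 0.0028, 0.03, 0, 0.074, 0, 0.0028, 0.05, 0, 0.074, 0, 0.0028, 0.07, 0, 0.074, 0, 0.0028, 0.088, 0, 0.074, 0, 0.0028, 0.1, 0, 0.074, 0, 0.0028, 0.107, 0, 0.074, 0, 0.0028, 0.107, 0, 0.066, 0, 0.0028, 0.107, 0, 0.056, 0, 0.0028, 0.107, 0]

```text
clock: 52.7
position: [0.5366, 0.165, 0.0289]
ee_rot: [0.835, 0.551, 0.001, -0.0]
ft_force: [-0.0, -0.1, -0.7]
grip_width: 0.667
```

Request:
jog_arm:
  steps: [0.05, 0, 0, 0, 0, 0.05, 0, 0, 0, 0, 0.05, 0, 0, 0, 0, 0.05, 0, 0, 0, 0, 0.05, 0, 0, 0, 0, 0.05, 0, 0, -0.005, 0, 0.05, 0, 0, -0.02, 0, 0.05, 0, 0, -0.05, 0, 0.05, 0, 0, -0.09, 0, 0.05, 0, 0, -0.13, 0]

```text
clock: 53.7
position: [0.5357, 0.1643, 0.1601]
ee_rot: [0.835, 0.551, -0.0, 0.0]
ft_force: [0.1, 1.0, -1.0]
grip_width: 0.666
```

```bash
python3 g.py .513 -.2165 .16 -23
```

```text
t 53.70 pos [0.5357 0.1643 0.1601] yang -23.18 grip 0.0569 F [ 0.1  1.  -1. ]
 -> d [-3.59e-01  1.29e-01  2.00e-04] tw -0.003 (alt 3.138 -3.145) per10 [-0.0359  0.0129  0.    ] -0.0003
```

Request:
jog_arm:
  steps: [0.05, -0.015, 0.005, -0.01, 0, 0.05, -0.048, 0.017, -0.02, 0, 0.05, -0.086, 0.031, -0.02, 0, 0.05, -0.128, 0.046, -0.02, 0, 0.05, -0.172, 0.062, -0.02, 0, 0.05, -0.216, 0.078, -0.02, 0, 0.05, -0.26, 0.093, -0.02, 0, 0.05, -0.3, 0.108, -0.02, 0, 0.05, -0.335, 0.12, -0.015, 0, 0.05, -0.359, 0.129, 0, 0]

```text
clock: 54.7
position: [0.5128, -0.2199, 0.1592]
ee_rot: [0.835, 0.55, 0.001, 0.001]
ft_force: [0.3, 0.5, -2.3]
grip_width: 0.669
```

Request:
jog_arm:
  steps: [0.05, 0, 0, 0, 0, 0.05, 0, 0, 0, 0, 0.05, 0, 0, 0.01, 0, 0.05, 0, 0, 0.025, 0, 0.05, 0, 0, 0.04, 0, 0.05, 0, 0, 0.04, 0, 0.05, 0, 0, 0.04, 0, 0.05, 0, 0, 0.04, 0, 0.05, 0, 0, 0.04, 0, 0.05, 0, 0, 0.04, 0]

```text
clock: 55.7
position: [0.5138, -0.2162, 0.1183]
ee_rot: [0.835, 0.551, 0.0, 0.0]
ft_force: [-0.8, -0.6, -2.1]
grip_width: 0.668
```

```bash
python3 -c "
from h import *
s=snap('wrist','w23')"; python3 ln.py w23 120;python3 g.py .513 -.2165 .089 -23
```

```text
0.05 7 S med 0.0492 toolY 0.0983 [0.0491 0.0505 0.0492 0.0494 0.0486 0.0495 0.0449]
-0.05 12 S med -0.0500 toolY -0.0008 [-0.0498 -0.0498 -0.051  -0.0504 -0.0499 -0.0494 -0.05   -0.0506 -0.05
 -0.0506 -0.0501 -0.0495]
t 55.75 pos [ 0.5137 -0.2161  0.1182] yang -23.15 grip 0.0571 F [ 0.2  0.1 -1.5]
 -> d [-0.0006 -0.0005  0.0292] tw -0.003 (alt 3.139 -3.144) per10 [-0.0001 -0.0001  0.0029] -0.0003
```

View pics/w23.png

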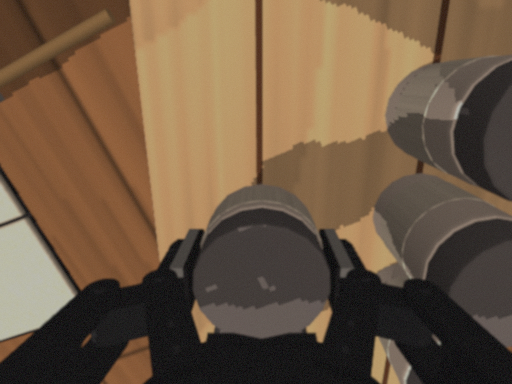

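Request:
jog_arm:
  steps: [0.05, -0.0006, -0.0008, 0.008, 0, 0.05, -0.0006, -0.0008, 0.015, 0, 0.05, -0.0006, -0.0008, 0.021, 0, 0.05, -0.0006, -0.0008, 0.025, 0, 0.05, -0.0006, -0.0008, 0.0275, 0, 0.05, -0.0006, -0.0008, 0.0285, 0, 0.05, -0.0006, -0.0008, 0.029, 0, 0.05, -0.0006, -0.0008, 0.0293, 0, 0.05, -0.0006, -0.0008, 0.0297, 0, 0.05, -0.0006, -0.0008, 0.0297, 0]

```text
clock: 56.75
position: [0.5126, -0.2164, 0.0889]
ee_rot: [0.835, 0.551, 0.0, -0.0]
ft_force: [-4.8, 2.4, 6.6]
grip_width: 0.67
```

```bash
python3 g.py .513 -.2165 .089 -23
```

```text
t 56.75 pos [ 0.5126 -0.2164  0.0889] yang -23.16 grip 0.0572 F [-4.8  2.4  6.6]
 -> d [ 0.0001  0.0005 -0.0001] tw -0.003 (alt 3.139 -3.144) per10 [ 0.  0. -0.] -0.0003
```

Request:
jog_arm:
  steps: [0.05, 0, 0, -0.0003, 0, 0.056, 0, 0, -0.0003, 0, 0.062, 0, 0, -0.0003, 0, 0.068, 0, 0, -0.0003, 0, 0.072, 0, 0, -0.0003, 0, 0.072, 0, 0, -0.005, 0, 0.072, 0, 0, -0.02, 0, 0.072, 0, 0, -0.045, 0, 0.072, 0, 0, -0.075, 0, 0.072, 0, 0, -0.11, 0]

```text
clock: 57.75
position: [0.5121, -0.2165, 0.2]
ee_rot: [0.835, 0.551, -0.0, -0.0]
ft_force: [0.9, -0.3, -0.7]
grip_width: 0.843
```

```bash
python3 -c "
from h import *
s=snap('wrist','w24');s=snap('top','t24')"; python3 wl.py w24 .11; python3 meas.py t24; python3 g.py .439 .164 .14 -23
```

```text
w24 [262. 191.] 4088 xy 0.5130 -0.2167 r 0.0285
w24 [369. 177.] 432 xy 0.5915 -0.2411 r 0.0201
w24 [262. 267.] 3235 xy 0.4874 -0.2761 r 0.0287
tub [228.7 226.2] 232 [0.437  0.1639 0.0499] 0.4371 0.1637 0.0281
jar [364.8  90.4] 696 [ 0.8614 -0.2854  0.0838] 0.859 -0.2825 0.0767
tubS [348.8 198.1] 227 [ 0.5136 -0.2125  0.1098] 0.5116 -0.2161 0.0283
jarS [344.9 159.9] 244 [ 0.6274 -0.1972  0.1447] 0.627 -0.1973 0.0274
jarS [363.8 167.1] 192 [ 0.6039 -0.2535  0.1445] 0.6024 -0.2572 0.0262
t 57.85 pos [ 0.5145 -0.2177  0.2037] yang -23.19 grip 0.0720 F [-0.2 -0.3  0.2]
 -> d [ 0.321  -0.2202  0.0626] tw -0.003 (alt 3.138 -3.145) per10 [ 0.0321 -0.022   0.0063] -0.0003
```

View pics/w24.png

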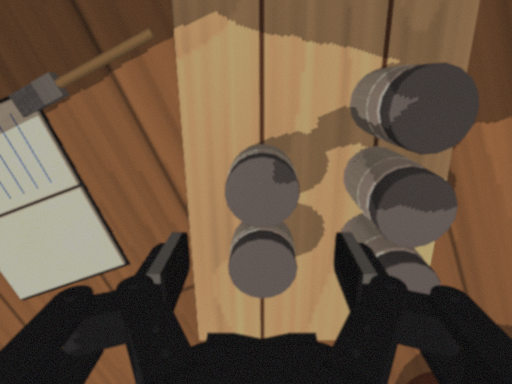

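Request:
jog_arm:
  steps: [0.074, 0.025, -0.017, 0, 0, 0.074, 0.06, -0.041, 0, 0, 0.074, 0.096, -0.066, 0, 0, 0.074, 0.132, -0.091, 0, 0, 0.074, 0.168, -0.115, 0, 0, 0.074, 0.204, -0.14, 0.01, 0, 0.074, 0.24, -0.165, 0.025, 0, 0.074, 0.274, -0.188, 0.04, 0, 0.074, 0.303, -0.208, 0.055, 0, 0.074, 0.32, -0.22, 0.063, 0]

```text
clock: 58.85
position: [0.4349, 0.167, 0.1348]
ee_rot: [0.834, 0.552, -0.0, -0.0]
ft_force: [0.3, -0.5, 0.9]
grip_width: 0.868
```

Request:
jog_arm:
  steps: [0.074, 0, 0, 0, 0, 0.074, 0, 0, 0, 0, 0.074, 0, 0, 0, 0, 0.074, 0, 0, 0, 0, 0.074, 0, 0, 0, 0, 0.074, 0, 0, 0, 0, 0.074, 0, 0, 0, 0, 0.074, 0, 0, 0, 0, 0.074, 0, 0, 0, 0, 0.074, 0, 0, 0, 0]

```text
clock: 59.85
position: [0.436, 0.1644, 0.1352]
ee_rot: [0.835, 0.551, 0.0, -0.0]
ft_force: [-0.4, -0.8, -0.0]
grip_width: 0.866
```

```bash
python3 -c "
from h import *
s=snap('wrist','w25')"; python3 wl.py w25 .05;python3 g.py .439 .164 .028 -23
```

```text
w25 [10. 48.] 810 xy 0.3340 0.3112 r 0.0339
w25 [129.  55.] 809 xy 0.3856 0.2848 r 0.0362
w25 [438.  19.] 428 xy 0.5815 0.2266 r 0.0136
w25 [263. 192.] 4254 xy 0.4382 0.1647 r 0.0284
t 59.90 pos [0.436  0.1644 0.1352] yang -23.14 grip 0.0741 F [ 0.9 -0.7  0.4]
 -> d [0.0008 0.0029 0.1072] tw -0.003 (alt 3.139 -3.144) per10 [0.0001 0.0003 0.0107] -0.0003
```

View pics/w25.png

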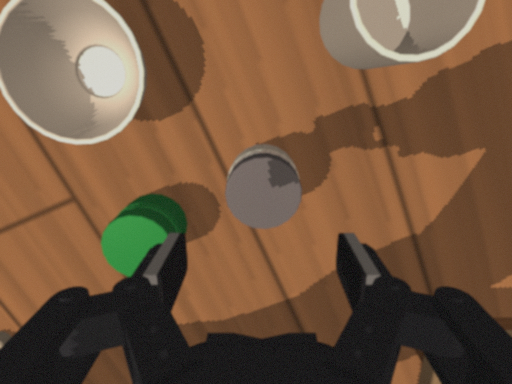

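```bash
python3 -c "
from h import *
print(rayplane(load('w25'),[(134,245)],.05))"
```

```text
[[0.32973675 0.1649102  0.05      ]]
```

Request:
jog_arm:
  steps: [0.074, 0.001, 0.002, 0.012, 0, 0.074, 0.001, 0.002, 0.03, 0, 0.074, 0.001, 0.002, 0.05, 0, 0.074, 0.001, 0.002, 0.07, 0, 0.074, 0.001, 0.002, 0.088, 0, 0.074, 0.001, 0.002, 0.1, 0, 0.074, 0.001, 0.002, 0.107, 0, 0.074, 0.001, 0.002, 0.107, 0, 0.066, 0.001, 0.002, 0.107, 0, 0.056, 0.001, 0.002, 0.107, 0]

```text
clock: 60.9
position: [0.4388, 0.1648, 0.0291]
ee_rot: [0.835, 0.551, 0.001, -0.0]
ft_force: [-1.6, -0.7, 4.0]
grip_width: 0.67
```

Request:
jog_arm:
  steps: [0.05, 0, 0, 0, 0, 0.05, 0, 0, 0, 0, 0.05, 0, 0, 0, 0, 0.05, 0, 0, 0, 0, 0.05, 0, 0, 0, 0, 0.05, 0, 0, -0.005, 0, 0.05, 0, 0, -0.02, 0, 0.05, 0, 0, -0.05, 0, 0.05, 0, 0, -0.09, 0, 0.05, 0, 0, -0.13, 0]

```text
clock: 61.9
position: [0.4378, 0.164, 0.1597]
ee_rot: [0.835, 0.551, -0.0, 0.0]
ft_force: [1.3, 0.3, -2.7]
grip_width: 0.667
```

```bash
python3 g.py .5388 -.1557 .16 -23
```

```text
t 61.90 pos [0.4378 0.164  0.1597] yang -23.17 grip 0.0570 F [ 1.3  0.3 -2.7]
 -> d [-2.542e-01  2.186e-01 -1.000e-04] tw -0.003 (alt 3.139 -3.145) per10 [-0.0254  0.0219 -0.    ] -0.0003
```

Request:
jog_arm:
  steps: [0.05, -0.012, 0.01, -0.01, 0, 0.05, -0.037, 0.032, -0.02, 0, 0.05, -0.066, 0.057, -0.02, 0, 0.05, -0.096, 0.083, -0.02, 0, 0.05, -0.126, 0.108, -0.02, 0, 0.05, -0.156, 0.134, -0.02, 0, 0.05, -0.186, 0.16, -0.02, 0, 0.05, -0.214, 0.184, -0.02, 0, 0.05, -0.238, 0.205, -0.015, 0, 0.05, -0.254, 0.2185, 0, 0]

```text
clock: 62.9
position: [0.5397, -0.1584, 0.1585]
ee_rot: [0.835, 0.55, 0.0, 0.001]
ft_force: [0.2, -0.5, -2.8]
grip_width: 0.668
```

Request:
jog_arm:
  steps: [0.05, 0, 0, 0, 0, 0.05, 0, 0, 0, 0, 0.05, 0, 0, 0.01, 0, 0.05, 0, 0, 0.025, 0, 0.05, 0, 0, 0.04, 0, 0.05, 0, 0, 0.04, 0, 0.05, 0, 0, 0.04, 0, 0.05, 0, 0, 0.04, 0, 0.05, 0, 0, 0.04, 0, 0.05, 0, 0, 0.04, 0]

```text
clock: 63.9
position: [0.5396, -0.155, 0.1186]
ee_rot: [0.835, 0.551, 0.0, 0.0]
ft_force: [-1.2, 0.3, -2.0]
grip_width: 0.664
```

```bash
python3 -c "
from h import *
s=snap('wrist','w26')"; python3 ln.py w26 120;python3 g.py .5388 -.1557 .089 -23
```

```text
0.05 11 S med 0.0496 toolY 0.0989 [0.0495 0.0503 0.05   0.0492 0.0495 0.0504 0.0496 0.0493 0.0496 0.0499
 0.0485]
-0.05 11 S med -0.0501 toolY -0.0008 [-0.0505 -0.05   -0.0495 -0.0512 -0.0506 -0.0501 -0.0501 -0.0507 -0.0496
 -0.0496 -0.0496]
t 63.95 pos [ 0.5396 -0.155   0.1186] yang -23.15 grip 0.0572 F [ 0.5 -0.2 -3.7]
 -> d [-0.001  -0.0004  0.0296] tw -0.003 (alt 3.139 -3.144) per10 [-0.0001 -0.      0.003 ] -0.0003
```

View pics/w26.png

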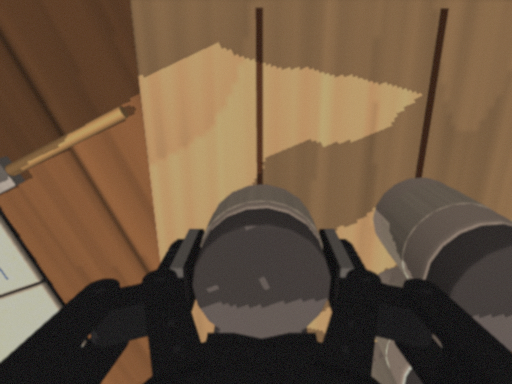

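Request:
jog_arm:
  steps: [0.05, -0.001, -0.0008, 0.008, 0, 0.05, -0.001, -0.0008, 0.015, 0, 0.05, -0.001, -0.0008, 0.021, 0, 0.05, -0.001, -0.0008, 0.025, 0, 0.05, -0.001, -0.0008, 0.0275, 0, 0.05, -0.001, -0.0008, 0.0285, 0, 0.05, -0.001, -0.0008, 0.029, 0, 0.05, -0.001, -0.0008, 0.0295, 0, 0.05, -0.001, -0.0008, 0.03, 0, 0.05, -0.001, -0.0008, 0.03, 0]

```text
clock: 64.95
position: [0.5383, -0.1556, 0.0892]
ee_rot: [0.835, 0.551, 0.0, -0.0]
ft_force: [-5.9, 2.1, 9.8]
grip_width: 0.666
```

```bash
python3 g.py .5388 -.1557 .089 -23
```

```text
t 64.95 pos [ 0.5383 -0.1556  0.0892] yang -23.16 grip 0.0569 F [-5.9  2.1  9.8]
 -> d [0.0001 0.0005 0.0002] tw -0.003 (alt 3.139 -3.144) per10 [0.     0.0001 0.    ] -0.0003
```

Request:
jog_arm:
  steps: [0.05, 0, 0, -0.0004, 0, 0.056, 0, 0, -0.0004, 0, 0.062, 0, 0, -0.0004, 0, 0.068, 0, 0, -0.0004, 0, 0.072, 0, 0, -0.0004, 0, 0.072, 0, 0, -0.005, 0, 0.072, 0, 0, -0.02, 0, 0.072, 0, 0, -0.045, 0, 0.072, 0, 0, -0.075, 0, 0.072, 0, 0, -0.11, 0]

```text
clock: 65.95
position: [0.5378, -0.1557, 0.2]
ee_rot: [0.835, 0.551, -0.0, -0.0]
ft_force: [0.8, -0.4, 0.7]
grip_width: 0.844
```

Request:
jog_arm:
  steps: [0.072, 0, -0.01, -0.02, 0, 0.072, 0, -0.03, -0.04, 0, 0.072, 0, -0.06, -0.06, 0, 0.072, 0, -0.09, -0.08, 0, 0.072, 0, -0.11, -0.1, 0, 0.072, 0, -0.11, -0.12, 0, 0.072, 0, -0.11, -0.12, 0, 0.072, 0, -0.11, -0.12, 0, 0.072, 0, -0.11, -0.12, 0, 0.072, 0, -0.11, -0.12, 0]

```text
clock: 66.95
position: [0.4368, -0.1125, 0.3175]
ee_rot: [0.835, 0.551, -0.001, -0.0]
ft_force: [0.8, -0.8, 0.1]
grip_width: 0.847
```

```bash
python3 - <<'E'
from h import *
s=snap('top','t27');snap('wrist','w27');c=snap('scene','s27')
cv2.imwrite('pics/t27c.png',cv2.resize(s['im'][60:300,100:440][:,:,::-1],None,fx=2.2,fy=2.2))
cv2.imwrite('pics/s27c.png',cv2.resize(c['im'][90:330,60:400][:,:,::-1],None,fx=2.2,fy=2.2))
E
python3 meas.py t27;python3 wl.py w27 .145;python3 wl.py w27 .11
```

```text
jar [363.7  90.3] 674 [ 0.8616 -0.2816  0.0839] 0.8586 -0.2811 0.0759
tubS [329.8 191.3] 261 [ 0.5361 -0.1547  0.1099] 0.5364 -0.1555 0.0285
jarS [344.8 159.9] 246 [ 0.6274 -0.1971  0.1445] 0.6274 -0.1979 0.0274
jarS [365.1 167.8] 232 [ 0.6017 -0.2572  0.1446] 0.6024 -0.2574 0.0262
jarS [384.5 175. ] 236 [ 0.578  -0.3143  0.1446] 0.577 -0.3154 0.0268
w27 [467. 166.] 2014 xy 0.6266 -0.1965 r 0.0276
w27 [455. 223.] 1721 xy 0.6020 -0.2536 r 0.0278
w27 [445. 271.] 1299 xy 0.5781 -0.3112 r 0.0280
w27 [359. 156.] 1924 xy 0.5369 -0.1556 r 0.0286
w27 [354. 210.] 1648 xy 0.5113 -0.2156 r 0.0291
```

View pics/t27c.png

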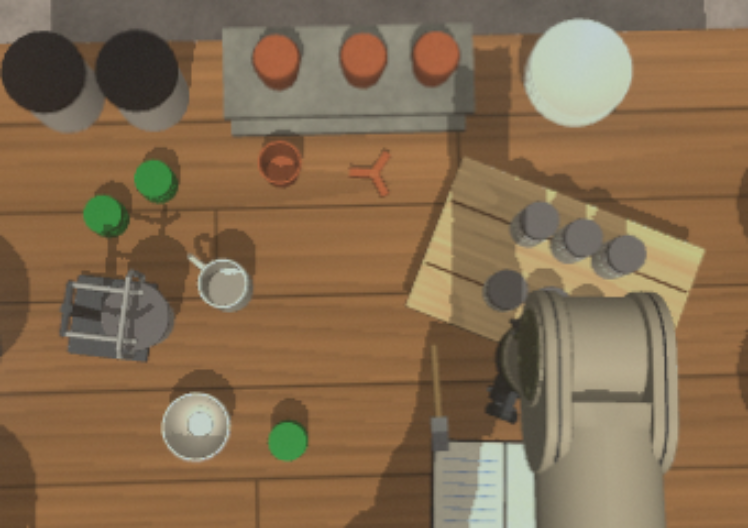

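View pics/s27c.png

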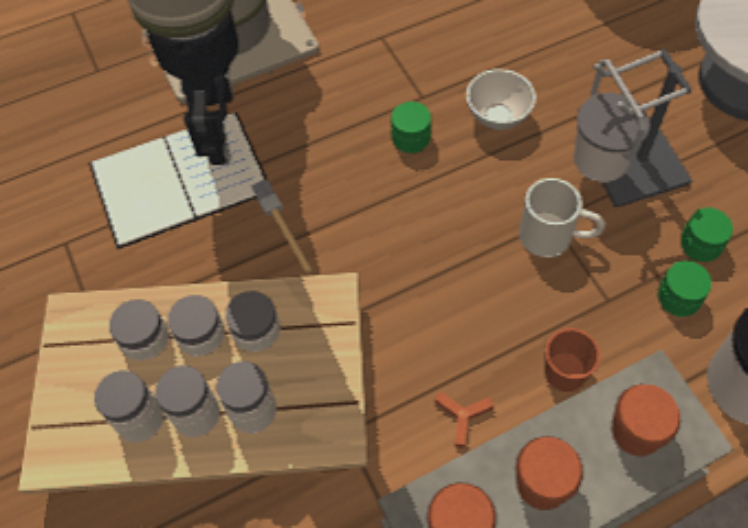

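View pics/w27.png

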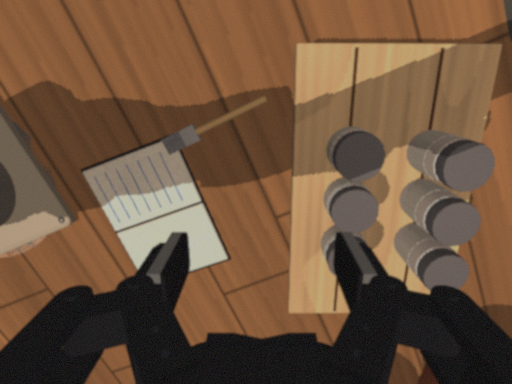

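Both rows stand straight on their lines, the pail hangs on both prongs, and the bystanders look unmoved. I'll do one numeric check of the pail and then hand in.

Run:
```python
from h import *
for t in('t27','s27'):
    P=cloud(load(t))
    m=(P[...,2]>.118)&(P[...,2]<.142)&(P[...,1]>.29)&(P[...,1]<.42)&(P[...,0]>.44)&(P[...,0]<.58)
    r=P[m];print('lid',len(r),cv2.minEnclosingCircle(r[:,:2].astype(np.float32)),np.median(r[:,2]))
    m=(P[...,2]>.192)&(P[...,2]<.202)&(P[...,1]>.35)&(P[...,1]<.385)&(P[...,0]>.44)&(P[...,0]<.58)
    r=P[m];print('bar',len(r),r.min(0),r.max(0))
manip.hand_in()
```

```text
lid 634 ((0.5105704069137573, 0.35993510484695435), 0.059340741485357285) 0.13022178531180517
bar 103 [0.462674   0.35159056 0.19209594] [0.56243773 0.38336709 0.20155809]
lid 644 ((0.5137916207313538, 0.3607381582260132), 0.0596373975276947) 0.13017105257158157
bar 98 [0.46389601 0.35057138 0.19201016] [0.56487328 0.3806527  0.20078016]
the job is handed in; nothing more can be done
```

I hung the pail first, by its handle over both prongs. Then I stood the three tall jars on the shelf's back line and the three tubs on its front line. The job was handed in at about 67 s of the 208 s allowed, and it reported no verdict.

**Rows:** In the last pictures all six are upright, with gaps of about 10 mm between jars and about 8 mm between tubs. Close wrist views right after each placing put each one within about 1 mm of its target. In the final views the arm hid two tubs from the top camera, and the wrist check missed the lid of the one at the right-hand end of the row. The scene camera showed all three tubs in place.

**Pail:** It hangs level with its lid about 130 mm above the table, which matches the expected height on the hook. The top and scene cameras agree on its position within about 3 mm.

**Other things:** In the final pictures the mug, bowl, cup, brush, stilt and green tubs look as they were at the start. No tub was knocked aside during the run.

**What disagreed:**
- The top and scene cameras differed by 3–5 mm in x throughout. I worked between the two and checked against the wrist camera and the shelf lines.
- The last jar was let go before the force reading showed contact, so it may have dropped about 0.5 mm.

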